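# Get the battery pack out from behind the cans and on to charge

### The job

The cordless-tool battery in the steel tray is boxed in by a spray can, a bottle and a tin. First stand all three upright on the black side mat, then lower the battery (do not drop it) into the charger's bay, right way up and flat on its floor, and after that put the spray can, the bottle and the tin back in the tray, each upright on the very stand it came from. Tip nothing over, and leave the tape roll and the screwdriver where they lie.

Things in the scene. Friction and masses are not known exactly. Their poses are not given: they have to be found in the camera images.
- tray: Fixed steel tray, 220 x 180 mm (x, y), floor 4 mm thick, rim 12 mm high; origin at the centre of its underside. Three round stands, 68 mm across, tops 7 mm above the underside, at (-64, 40), (-64, -40), (64, 0) mm; spray can, bottle and tin start one on each, in any order. The battery lies mid-tray, its 46 mm along the tray's x. Grip the tall things here along the tray's x, tips above the battery.
- mat: The side area: a fixed flat black rubber mat, 300 x 140 mm (its x, y), 4 mm thick, on one side of the tray, left or right. Origin: centre of its underside. Long enough for the three things in a row along its x, 90 mm apart.
- charger_bay (a point): Fixed black charger, 130 x 100 mm, on the other side of the tray from the mat, with an open shallow bay of 100 x 66 mm (x, y) in its top. This point: centre of the bay's floor, 18 mm above the table; its rim is 5 mm higher. The battery lies in it with its 80 mm length along x (either way round), 10 mm free all round. A grey block 12 mm high sticks out at +x to 115 mm from the centre.
- battery_mid (a point): Loose slide-in tool battery, 0.2 to 0.42 kg: black plastic block 46 x 80 x 40 mm (its x, y, z) with a grey contact rail, 30 x 60 x 8 mm, on top; 48 mm high in all. This point is its centre, 24 mm above its underside; z up. Grip it across the 46 mm, a few mm above this point. In the tray its top is 52 mm above the table.
- spraycan_mid (a point): Loose small bare-metal spray can with a black cap: round, 56 mm across up to 94 mm high, cap 38 mm across, 120 mm high in all, up to 0.35 kg. This point is on its axis, half-way up (60 mm above its underside); grip about 20 mm above it, so that the fingertips pass over the battery and the cap clears the palm.
- bottle_mid (a point): Loose closed grey plastic bottle with sloping shoulders and a narrow black cap: round, 60 mm across up to 88 mm high, cap 22 mm across, 118 mm high in all, up to 0.35 kg. This point is on its axis, half-way up (59 mm above its underside); grip about 18 mm above it.
- tin_mid (a point): Loose rectangular metal tin with a paper label and a small off-centre black screw cap: 44 x 60 mm (its x, y), 100 mm high, 114 mm with the cap, up to 0.4 kg. This point is on its middle axis, 57 mm above its underside; grip about 18 mm above it, across the 44 mm, which lies about along the tray's x at the start. Which way round it is put back does not matter.
- tape: Bystander: loose roll of black tape lying flat beyond the work, 90 mm across, 19 mm high. Origin: centre of its underside.
- screwdriver: Bystander: loose screwdriver lying flat beyond the work. Origin: underside, near its middle; its x axis points along it to the tip.
Mind the look-alikes: they are no part of the job. Leave any red look-alike of the part that bears battery_mid alone.

How it is judged (in metres and radians):
On the way, in this order (a step that is already met when the one before it is completed fails the run):
1. the spray can, the bottle and the tin all stand upright on the side mat, released, while the battery is still where it was in the tray (x of spraycan_mid in the frame of mat between -0.145 and 0.145 m and y of spraycan_mid in the frame of mat between -0.065 and 0.065 m and height (world z) of spraycan_mid below 0.07 m and angle between each of spraycan_mid, bottle_mid, tin_mid's own z axis and vertical below 0.12 rad and contact force between each of spraycan, bottle, tin and the fingers below 0.1 N and x of bottle_mid in the frame of mat between -0.145 and 0.145 m and y of bottle_mid in the frame of mat between -0.065 and 0.065 m and height (world z) of bottle_mid below 0.069 m and x of tin_mid in the frame of mat between -0.145 and 0.145 m and y of tin_mid in the frame of mat between -0.065 and 0.065 m and height (world z) of tin_mid below 0.067 m and distance of battery_mid from where it was at the start of the episode below 0.03 m), for 0.2 s.
2. the battery lies flat in the charger's bay, released, with the three things still on the mat (horizontal distance between battery_mid and charger_bay below 0.016 m and z of battery_mid in the frame of charger_bay below 0.028 m and angle between battery_mid's own z axis and vertical below 0.08 rad and contact force between each of battery, spraycan, bottle, tin and the fingers below 0.1 N and x of spraycan_mid in the frame of mat between -0.145 and 0.145 m and y of spraycan_mid in the frame of mat between -0.065 and 0.065 m and height (world z) of spraycan_mid below 0.07 m and angle between each of spraycan_mid, bottle_mid, tin_mid's own z axis and vertical below 0.12 rad and x of bottle_mid in the frame of mat between -0.145 and 0.145 m and y of bottle_mid in the frame of mat between -0.065 and 0.065 m and height (world z) of bottle_mid below 0.069 m and x of tin_mid in the frame of mat between -0.145 and 0.145 m and y of tin_mid in the frame of mat between -0.065 and 0.065 m and height (world z) of tin_mid below 0.067 m), for 0.2 s.
At the end, for the whole second after the job is handed in: The battery lies flat and released in the charger's bay (within 16 mm of its centre, underside within 4 mm of its floor), and the spray can, the bottle and the tin each stand upright, released and at rest within 15 mm of where they stood at the start (horizontal distance between battery_mid and charger_bay below 0.016 m and z of battery_mid in the frame of charger_bay below 0.028 m and angle between battery_mid's own z axis and vertical below 0.08 rad and contact force between each of battery, spraycan, bottle, tin and the fingers below 0.1 N and linear speed of each of battery, spraycan, bottle, tin below 0.02 m/s and distance of each of spraycan_mid, bottle_mid, tin_mid from where it was at the start of the episode below 0.015 m and angle between each of spraycan_mid, bottle_mid, tin_mid's own z axis and vertical below 0.12 rad); the robot touches nothing.
It fails at once if the spray can, the bottle or the tin is tipped over (angle between any of spraycan_mid, bottle_mid, tin_mid's own z axis and vertical above 0.6 rad).
It fails at once if the battery is let go more than 20 mm above the charger (horizontal distance between battery_mid and charger_bay below 0.07 m and z of battery_mid in the frame of charger_bay above 0.045 m and contact force between battery and the fingers below 0.01 N).
It fails at once if the tape roll or the screwdriver is pushed out of its place (more than 25 mm) (distance of any of tape, screwdriver from where it was at the start of the episode above 0.025 m).
It also fails if it takes over 144 s, if anything falls off the work surface, if the arm or the gripper's body presses on something with over 40 N, if the wrist force passes 120 N, or if a joint passes its speed limit or range.

### The arm

A 6-joint arm with a two-finger parallel gripper is mounted at the origin on the work surface. World frame = base frame: x ahead of the robot, y to its left, z up, the work surface at z = 0. Lengths are in mm, angles in rad, forces in N, time in s.
With the tool pointing down it reaches from about 350 to 975 mm from the base axis. Payload 7.1 kg.
Tool frame: the origin (TCP) lies at the very end of the fingers, on their centre line; the grasp point (between the pads) lies 19 mm behind it; z points along the fingers, y is the line along which they close (so a half turn about z gives the same grasp; the last joint's range is limited). The gripper opens to 88 mm and grips with 3 to 60 N. Pads are 20 mm wide; open, the fingers measure 115 mm over their backs; the gripper's body (75 mm by 178 mm) begins 61 mm behind the grasp point.
Start: joints at [-1.153, 0.423, 1.63, -0, 1.089, -0.019], TCP at [264.416, -566.294, 189.675] pointing down, gripper open.
Joint ranges: [-3, 3], [-0.9, 2.11], [0.09, 2.58], [-1.31, 4.45], [0.11, 2.69], [-2.54, 2.54]. Speed limits (rad/s): [2.39, 2.39, 3.01, 3.14, 3.14, 3.14].

### API

Orientations are given as a rotation vector (axis times angle).
In Python, from workcell import sensors, imaging, close_job gives the robot as it stands. The module is installed in compiled form; this text tells all that it offers.
- The arm moves only by the tool servo_tool, never from a script. Its argument "steps" is a list of rows, each a list of 3 entries, a list of its own where there are three numbers: the shift along the world's x, y, z in m, then the turn, a rotation vector about the world's x, y, z in degrees, then the opening, from -1 (shut) to 1 (fully open). A call has exactly 8 rows; each row shifts and turns the commanded pose from where the row before left it; what a row does not reach is not made up. A row lasts 1/12 s, in which the tool goes at most 41.7 mm and 7.16 degrees, less where a joint would pass 70% of its speed; a pose out of reach is approached as far as the arm can. A call is refused whole if a number of a shift passes 0.0417 or a number of a turn 7.16, either way. A call with a gripper value outside its range is refused whole. The fingers move at their own pace and stop on an object; the grip force is fixed at half the most. Time passes only in rows, so rows that do not move let the fingers close, or fill a call up. It gives the time, the measured TCP pose, the force, the opening and the grip force at its end, in the units of the state.
- sensors.get_obs(): the state, without advancing time (a new reading comes with each control period).
- imaging.get_image(name): name is "scene" or "top" or "wrist"; returns a dict with "color" (384x512x3 uint8, blue, green, red), "range_z" (384x512 float32, mm along the optical axis (not along the pixel's ray), 0 where there is no reading), "vertical_fov" (degrees; the focal length in pixels is half the picture's height over the tangent of half this angle, whatever the lens; pixels are square), "cx", "cy" (the principal point, pixels), "k1" (the pictures are not rectified: a ray, as slopes to the right and down, at radius r is drawn at 1 + k1 r^2 times it, then the intrinsics apply), "rvec" (rotation vector, rad) and "tvec" (3), from world to camera coordinates, as OpenCV has them; the wrist camera has in their place "tool_from_camera" (4x4, takes a point from camera to tool coordinates, whose origin is the TCP and whose axes are the flange's). Camera axes: x right, y down, z forward; pixel columns grow to the right and rows downward; lengths in mm; the calibration is good to about 2 mm. A picture is of the moment at which its call begins: read the wrist's pose just before it.
- close_job(): hands the job in; it is judged then, once.
The state is a dict: "t": time; "qpos": joint angles; "qvel": joint speeds; "joint_torque": joint torques, N m; "ee_pos": TCP position; "orientation": TCP orientation; "ft_force": force on the tool from outside, world axes, zero at the start; "moment": the same for the moment, N m; "width": finger opening in mm; "grasp_force": force on a finger pad.
Only numpy, scipy, OpenCV 4.12 (cv2) and the standard library are available. Lean on these libraries where they do the work, as an engineer would, in place of code of your own. Each camera call takes 0.05 s, during which the arm holds its last target. There are 200 camera calls.

## Working session

There is one attempt and no reset: what is moved stays moved. The work goes in short steps, Python scripts to look and compute and a tool call to move; the robot and the scene stay as the last step left them, time stands still between calls to the robot, and variables do not carry over. Pictures are saved under pics/ and viewed, at most 14 in all, crops included, and the job is handed in when it is done.

Besides the shell and the picture viewer there is one more tool, called as name(argument=value, ...), one argument or row to a line, values as JSON. servo_tool: Moves the arm, as the interface text tells. Its arguments: {"type":"object","properties":{"steps":{"type":"array"}},"required":["steps"]}

```bash
mkdir -p pics
cat > h.py <<'E'
import numpy as np, cv2
from workcell import sensors, imaging
def snap(n,f=None):
    o=sensors.get_obs(); d=imaging.get_image(n)
    if f: cv2.imwrite('pics/'+f,d['color'])
    h=d['color'].shape[0]; d['f']=h/2/np.tan(np.radians(d['vertical_fov'])/2)
    if 'rvec' in d:
        R=cv2.Rodrigues(np.array(d['rvec'],float))[0]; t=np.array(d['tvec'],float).ravel()
        d['R']=R.T; d['c']=-R.T@t
    else:
        T=np.array(d['tool_from_camera']); Rt=cv2.Rodrigues(np.array(o['orientation'],float))[0]
        d['R']=Rt@T[:3,:3]; d['c']=Rt@T[:3,3]+np.array(o['ee_pos'])
    return d
def rays(d,uv):
    uv=np.asarray(uv,float).reshape(-1,2); p=(uv-[d['cx'],d['cy']])/d['f']
    q=p.copy()
    for _ in range(20): q=p/(1+d['k1']*(q**2).sum(1,keepdims=True))
    return np.c_[q,np.ones(len(q))]
def onz(d,uv,z):
    r=rays(d,uv)@d['R'].T
    return d['c']+r*((z-d['c'][2])/r[:,2])[:,None]
def cloud(d):
    H,W=d['range_z'].shape; v,u=np.mgrid[:H,:W]
    r=rays(d,np.c_[u.ravel(),v.ravel()])*d['range_z'].reshape(-1,1)
    return (d['c']+r@d['R'].T).reshape(H,W,3)
E
python3 - <<'E'
from h import *
for n in ['top','scene']:
    d=snap(n,n+'0.png'); print(n,d['f'],d['k1'],d['cx'],d['cy'],d['c'],d['R'][:,2])
o=sensors.get_obs(); print(o)
E
```

```text
top 491.63425384746904 -0.11046548036590367 261.5435514368037 185.0270122138904 [ 402.16396392   11.13846399 1231.25225754] [ 0.17441452 -0.00800626 -0.98463977]
scene 388.33630173538023 -0.12118453458665793 256.6759213779038 193.95791291534167 [1032.11067383 -426.90343625 1004.76337601] [-0.38436813  0.38463906 -0.83923413]
{'t': 0.1, 'qpos': array([-1.15300033e+00,  4.23767845e-01,  1.63062171e+00, -1.88504649e-05,
        1.08860514e+00, -1.89598923e-02]), 'qvel': array([ 0.00104145, -0.00177   , -0.00142821,  0.00066515, -0.00121992,
        0.00091538]), 'joint_torque': array([-1.34883398e-03, -5.45611632e+01, -2.74330169e+01,  6.43387134e-02,
        1.88255904e-02, -3.18554680e-05]), 'ee_pos': array([ 264.18999902, -565.7996881 ,  188.97413465]), 'orientation': array([-3.06563889e+00, -6.80331060e-01,  4.61780528e-04]), 'ft_force': array([ 0.53542026, -0.64472337, -0.31301457]), 'moment': array([ 0.00821345, -0.00998184, -0.00174231]), 'grasp_force': 0.0, 'width': 88.1420106831046}
```

View pics/top0.png

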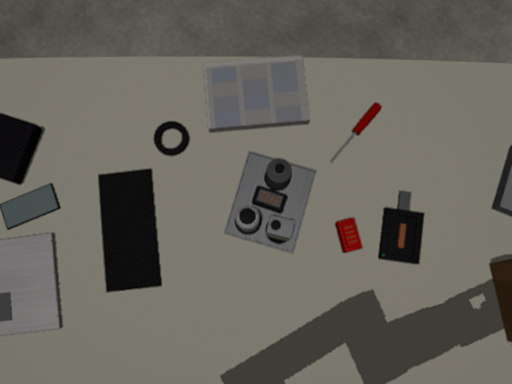

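View pics/scene0.png

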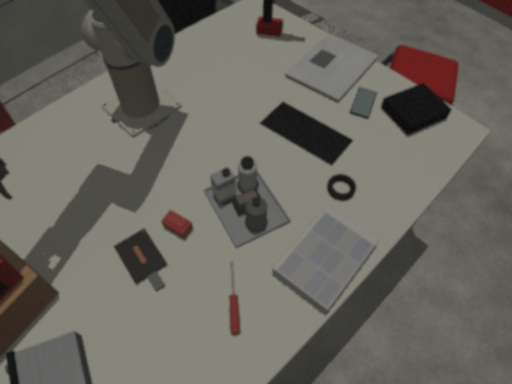

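Top view: mat at left (130,230), tray centre (271,200) with the can (248,218), tin (280,228), bottle (278,172) and battery (270,199), charger right (402,235), tape (171,138), screwdriver (357,132), and a red decoy (349,235). The scene view shows the same layout.

```bash
cat > m.py <<'E'
from h import *
d=snap('top'); P=cloud(d); g=d['color'].max(2)
def rect(mask,box,z,name,):
    m=np.zeros_like(mask,np.uint8); x0,y0,x1,y1=box; m[y0:y1,x0:x1]=mask[y0:y1,x0:x1]
    m=cv2.morphologyEx(m,cv2.MORPH_CLOSE,np.ones((3,3)))
    c=max(cv2.findContours(m,0,2)[0],key=cv2.contourArea)
    w=onz(d,c.reshape(-1,2),z)[:,:2].astype(np.float32)
    r=cv2.minAreaRect(w); print(name,r); return m
rect(g<45,(80,150,175,310),4,'mat')
rect(g<60,(370,205,435,275),23,'charger')
# grey block
s=P[185:212,392:416].reshape(-1,3); print('block z med',np.median(s[:,2]))
b=d['color'].astype(int)
x0,y0,x1,y1=220,145,322,258
S=P[y0:y1,x0:x1]
for lo,hi,nm in [(115,140,'caps'),(90,114,'shoulders'),(40,60,'batt')]:
    m=((S[...,2]>lo)&(S[...,2]<hi)).astype(np.uint8)
    n,l,st,ce=cv2.connectedComponentsWithStats(m)
    for i in range(1,n):
        if st[i,4]>8:
            q=S[l==i]; r=cv2.minAreaRect(q[:,:2].astype(np.float32))
            print(nm,st[i,4],ce[i]+[x0,y0],'z',np.percentile(q[:,2],[10,50,90]).round(),'ctr',r[0],'size',r[1],r[2])
# tray
m=((S[...,2]>2)&(S[...,2]<200)).astype(np.uint8)
print('table z',np.median(P[300:320,200:220,2]),'tray')
rect(((P[...,2]>6)).astype(np.uint8),(x0,y0,x1,y1),12,'tray')
E
python3 m.py
python3 - <<'E'
import cv2
a=cv2.imread('pics/top0.png')[140:265,215:435]
cv2.imwrite('pics/c1.png',cv2.convertScaleAbs(cv2.resize(a,None,fx=3.5,fy=3.5,interpolation=2),alpha=1.6))
E
```

```text
mat ((504.4136657714844, 333.7744445800781), (294.9785461425781, 136.90623474121094), 7.2651824951171875)
charger ((499.95892333984375, -347.0643310546875), (101.83732604980469, 141.9500732421875), 81.79768371582031)
block z med 2.3952440848929655
caps 72 [278.90277778 168.16666667] z [121. 124. 126.] ctr (638.3256225585938, -37.8303108215332) size (18.561920166015625, 19.531627655029297) 89.45014953613281
caps 208 [246.61057692 215.71634615] z [123. 126. 128.] ctr (528.133056640625, 35.63275909423828) size (34.65671920776367, 33.98516082763672) 0.7228298187255859
caps 77 [275.48051948 224.2987013 ] z [117. 120. 123.] ctr (508.7000427246094, -30.195701599121094) size (20.4481258392334, 20.761049270629883) 89.67127990722656
shoulders 416 [278.60576923 171.09855769] z [ 94.  99. 105.] ctr (637.8634033203125, -39.09180450439453) size (57.4786491394043, 56.932159423828125) 1.0326006412506104
shoulders 224 [247.25892857 217.97321429] z [100. 104. 108.] ctr (527.1906127929688, 36.09450149536133) size (51.42133331298828, 53.143699645996094) 0.4741511940956116
shoulders 411 [281.14841849 226.76155718] z [103. 106. 109.] ctr (507.4065246582031, -41.660430908203125) size (59.638824462890625, 44.61216354370117) 76.44190979003906
batt 29 [275.96551724 184.06896552] z [43. 51. 56.] ctr (615.7330322265625, -35.01631164550781) size (49.31648254394531, 13.806745529174805) 81.41024017333984
batt 575 [269.28347826 198.77217391] z [42. 48. 53.] ctr (578.9652099609375, -17.099822998046875) size (79.0879898071289, 46.28802490234375) 71.82543182373047
batt 12 [251.5 228.5] z [41. 47. 57.] ctr (506.00689697265625, 23.930377960205078) size (4.632539749145508, 29.28290557861328) 25.3718204498291
table z -0.2031602906098442 tray
tray ((577.8660888671875, -23.233360290527344), (188.27609252929688, 223.97265625), 72.78112030029297)
```

View pics/c1.png

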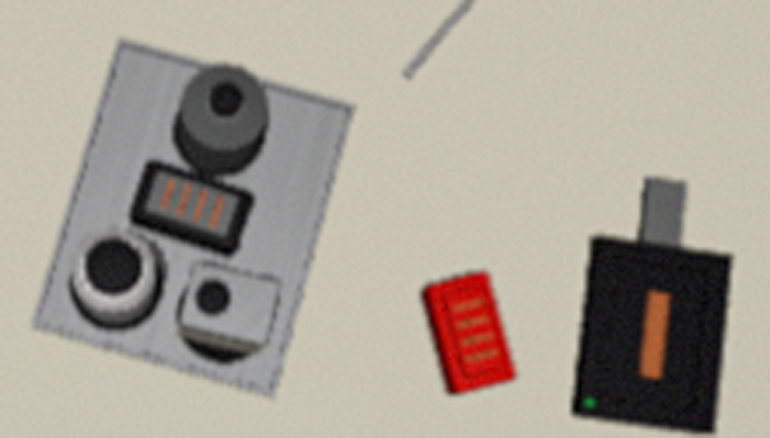

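servo_tool(
  steps=[
    [[0.0165,0.0376,0],[0,0,6],1],
    [[0.0165,0.0376,0],[0,0,6],1],
    [[0.0165,0.0376,0],[0,0,6],1],
    [[0.0165,0.0376,0],[0,0,6],1],
    [[0.0165,0.0376,0],[0,0,6],1],
    [[0.0165,0.0376,0],[0,0,6],1],
    [[0.0165,0.0376,0],[0,0,6],1],
    [[0.0165,0.0376,0],[0,0,6],1],
  ],
)

```text
t: 0.82
ee_pos: [396.6, -263.6, 189.7]
orientation: [-2.52, -1.875, -0.0]
ft_force: [0.2, -0.3, 0.4]
width: 87.7
grasp_force: 0.0
```

servo_tool(
  steps=[
    [[0.0165,0.0376,0],[0,0,0],1],
    [[0.0165,0.0376,0],[0,0,0],1],
    [[0.0165,0.0376,0],[0,0,0],1],
    [[0.0165,0.0376,0],[0,0,0],1],
    [[0.0165,0.0376,0],[0,0,0],1],
    [[0.0165,0.0376,0],[0,0,0],1],
    [[0.0165,0.0376,0],[0,0,0],1],
    [[0,0,0],[0,0,0],1],
  ],
)

```text
t: 1.48
ee_pos: [514.4, 3.2, 189.9]
orientation: [-2.52, -1.875, -0.004]
ft_force: [-0.8, 0.1, -0.2]
width: 87.7
grasp_force: 0.0
```

Run:
```python
from h import *
d=snap('wrist','w1.png'); P=cloud(d); print(d['c'],d['R'][:,2], sensors.get_obs()['ee_pos'])
for lo,hi,nm in [(114,140,'caps'),(85,112,'sh'),(38,58,'batt')]:
    m=((P[...,2]>lo)&(P[...,2]<hi)).astype(np.uint8)
    n,l,st,ce=cv2.connectedComponentsWithStats(m)
    for i in range(1,n):
        if st[i,4]>150:
            q=P[l==i]; r=cv2.minAreaRect(q[:,:2].astype(np.float32))
            print(nm,st[i],'z',np.percentile(q[:,2],[10,50,90]).round(),np.round(r[0]),np.round(r[1]),round(r[2],1))
```

```text
[536.6046681   74.94247027 385.57296457] [-0.07749389 -0.2661402  -0.96081429] [512.93655678   0.76982534 189.55620879]
caps [ 234  126   48   49 1833] z [126. 127. 128.] [530.  35.] [37. 37.] 74.9
caps [396 182  31  27 636] z [119. 125. 126.] [641. -38.] [21. 21.] 13.5
caps [244 214  28  28 592] z [119. 121. 122.] [511. -30.] [23. 22.] 1.9
sh [ 225  112   65   67 1522] z [102. 105. 108.] [530.  35.] [55. 55.] 26.9
sh [ 362  153   69   65 2762] z [ 95. 100. 107.] [641. -38.] [58. 59.] 74.4
sh [ 232  196   52   70 2608] z [103. 107. 108.] [508. -42.] [59. 44.] 76.9
batt [ 469    0   43  196 4062] z [39. 41. 42.] [790.   0.] [ 39. 209.] 5.9
batt [ 295  133   48   75 3167] z [43. 51. 53.] [582. -18.] [79. 45.] 72.0
batt [348 146  45  52 373] z [40. 48. 56.] [630. -25.] [60. 25.] 40.4
batt [235 184  43   7 209] z [40. 49. 56.] [515. -13.] [ 1. 44.] 76.7
batt [252 341  64  23 760] z [40. 48. 49.] [ 491. -217.] [69. 41.] 12.4
```

View pics/w1.png

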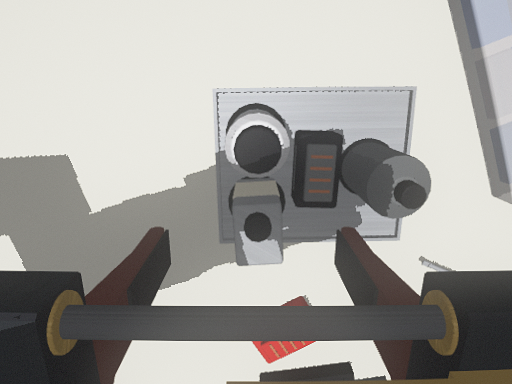

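Wrist view: can cap (258,148), tin (258,225), bottle cap (409,194), battery (318,170); all agree with the stands within 3 mm. Now fetch the can.

servo_tool(
  steps=[
    [[0.009,0.0186,0],[0,0,0],1],
    [[0.009,0.0187,0],[0,0,0],1],
    [[0,0,0],[0,0,0],1],
    [[0,0,-0.03],[0,0,0],1],
    [[0,0,-0.03],[0,0,0],1],
    [[0,0,-0.03],[0,0,0],1],
    [[0,0,-0.031],[0,0,0],1],
    [[0,0,0],[0,0,0],1],
  ],
)

```text
t: 2.2
ee_pos: [524.9, 33.2, 63.8]
orientation: [-2.522, -1.865, 0.013]
ft_force: [-1.0, 0.4, 0.4]
width: 88.0
grasp_force: 0.0
```

servo_tool(
  steps=[
    [[0,0,0],[0,0,0],0.4],
    [[0,0,0],[0,0,0],0.2],
    [[0,0,0],[0,0,0],0],
    [[0,0,0],[0,0,0],-0.5],
    [[0,0,0],[0,0,0],-1],
    [[0,0,0],[0,0,0],-1],
    [[0,0,0],[0,0,0],-1],
    [[0,0,0],[0,0,0],-1],
  ],
)

```text
t: 2.87
ee_pos: [529.9, 35.3, 70.3]
orientation: [-2.525, -1.869, -0.001]
ft_force: [-4.2, 0.9, 13.9]
width: 48.6
grasp_force: 24.6
```

Run:
```python
from h import *
d=snap('wrist','w2.png'); P=cloud(d); o=sensors.get_obs(); print(o['ee_pos'],o['width'],o['ft_force'],o['grasp_force'],o['orientation'])
d=snap('scene'); c=d['color'][140:240,190:310]; cv2.imwrite('pics/s2.png',cv2.resize(c,None,fx=5,fy=5))
```

```text
[529.88158952  35.34349763  70.29429021] 48.541020263982425 [-4.90246018  0.23624935 13.13424664] 24.527865221025422 [-2.52480011e+00 -1.86929104e+00 -7.52328081e-04]
```

View pics/w2.png

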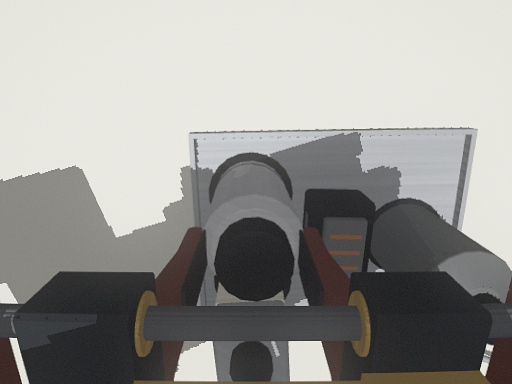

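View pics/s2.png

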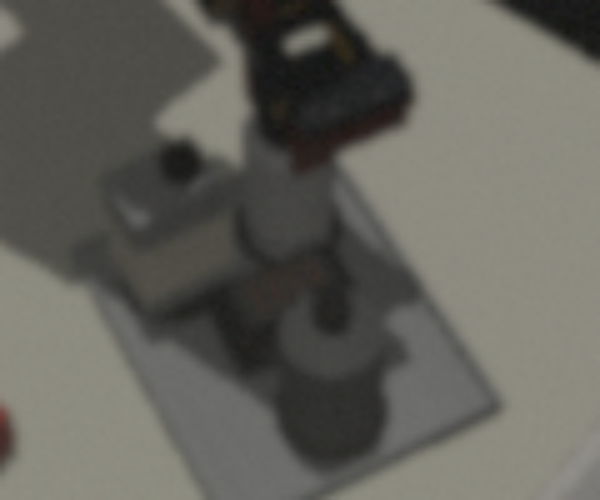

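Wrist picture shows the can held centrally between the fingers (195–315, cap at 255,258), and scene shows nothing disturbed; the width of 48.6 is odd, so I test-lift gently.

servo_tool(
  steps=[
    [[0,0,0.003],[0,0,0],-1],
    [[0,0,0.004],[0,0,0],-1],
    [[0,0,0.004],[0,0,0],-1],
    [[0,0,0.004],[0,0,0],-1],
    [[0,0,0],[0,0,0],-1],
    [[0,0,0],[0,0,0],-1],
    [[0,0,0],[0,0,0],-1],
    [[0,0,0],[0,0,0],-1],
  ],
)

```text
t: 3.63
ee_pos: [529.6, 35.0, 83.3]
orientation: [-2.525, -1.869, 0.001]
ft_force: [-0.0, -0.4, -2.8]
width: 37.3
grasp_force: 38.0
```

```bash
cat > tops.py <<'E'
from h import *
import sys
d=snap('wrist'); P=cloud(d); o=sensors.get_obs(); print(o['t'],o['ee_pos'],o['width'],o['ft_force'],o['grasp_force'])
g=d['color'].max(2)
e=o['ee_pos']; m=(abs(P[...,0]-e[0])<35)&(abs(P[...,1]-e[1])<35)&(P[...,2]>e[2]+20)&(P[...,2]<e[2]+75)
q=P[m]; zt=np.percentile(q[:,2],98); c=q[q[:,2]>zt-5]
r=cv2.minAreaRect(c[:,:2].astype(np.float32)); print('top z',zt,'ctr',r, 'z-e',zt-e[2])
E
python3 tops.py
```

```text
3.6833 [529.62839936  34.97834905  83.32721398] 37.68154441994066 [ 0.48655593 -0.3951196  -3.80274742] 37.99992328184089
top z 156.16647282656805 ctr ((530.8416748046875, 34.684104919433594), (21.819963455200195, 59.15755081176758), 73.06379699707031) z-e 72.83925884771088
```

Run:
```python
from h import *
d=snap('wrist','w3.png'); P=cloud(d)
for v in range(150,300,12): print(v,[tuple(P[v,u].round().astype(int)) for u in (215,235,255,275)], d['color'][v,255])
```

```text
150 [(np.int64(511), np.int64(75), np.int64(5)), (np.int64(527), np.int64(70), np.int64(5)), (np.int64(542), np.int64(65), np.int64(7)), (np.int64(558), np.int64(60), np.int64(6))] [64 66 69]
162 [(np.int64(508), np.int64(65), np.int64(5)), (np.int64(524), np.int64(61), np.int64(8)), (np.int64(541), np.int64(60), np.int64(30)), (np.int64(555), np.int64(51), np.int64(7))] [98 95 94]
174 [(np.int64(505), np.int64(56), np.int64(7)), (np.int64(526), np.int64(61), np.int64(55)), (np.int64(540), np.int64(60), np.int64(68)), (np.int64(553), np.int64(51), np.int64(46))] [118 117 117]
186 [(np.int64(502), np.int64(46), np.int64(8)), (np.int64(528), np.int64(61), np.int64(89)), (np.int64(540), np.int64(60), np.int64(98)), (np.int64(551), np.int64(53), np.int64(83))] [113 111 112]
198 [(np.int64(511), np.int64(53), np.int64(73)), (np.int64(529), np.int64(61), np.int64(112)), (np.int64(539), np.int64(58), np.int64(113)), (np.int64(549), np.int64(54), np.int64(112))] [125 123 122]
210 [(np.int64(517), np.int64(57), np.int64(112)), (np.int64(528), np.int64(56), np.int64(117)), (np.int64(538), np.i
[... 783 characters left out ...]
(np.int64(533), np.int64(36), np.int64(136)), (np.int64(542), np.int64(34), np.int64(137))] [39 35 36]
270 [(np.int64(510), np.int64(32), np.int64(129)), (np.int64(522), np.int64(34), np.int64(137)), (np.int64(531), np.int64(31), np.int64(137)), (np.int64(540), np.int64(28), np.int64(136))] [34 31 35]
282 [(np.int64(471), np.int64(-42), np.int64(4)), (np.int64(520), np.int64(27), np.int64(136)), (np.int64(529), np.int64(24), np.int64(136)), (np.int64(538), np.int64(22), np.int64(137))] [32 34 32]
294 [(np.int64(468), np.int64(-53), np.int64(5)), (np.int64(505), np.int64(-10), np.int64(85)), (np.int64(527), np.int64(17), np.int64(136)), (np.int64(531), np.int64(-17), np.int64(87))] [35 34 35]
```

View pics/w3.png

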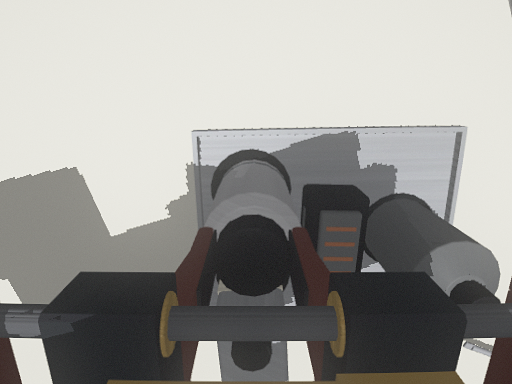

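Run:
```python
from h import *
o=sensors.get_obs(); d=snap('wrist'); P=cloud(d)
Rt=cv2.Rodrigues(np.array(o['orientation']))[0]; Q=(P-o['ee_pos'])@Rt
for v,u in [(232,205),(240,208),(240,202),(250,200),(260,195),(280,190),(232,302),(240,305),(250,310),(260,313),(280,322),(290,330)]: print(v,u,d['color'][v,u],Q[v,u].round(1),d['range_z'][v,u])
print(d['tool_from_camera'])
b=d['color'].astype(int); m=(b[...,2]>b[...,0]+15)&(abs(Q[...,0])<30)&(abs(Q[...,1])<60)&(abs(Q[...,2])<90)
q=Q[m]; print(len(q),np.percentile(q,[0,1,5,50,95,99,100],axis=0).round(1))
```

```text
232 205 [59 62 78] [ 10.7 -22.2 -41.9] 165.53065
240 208 [52 58 75] [ 10.4 -19.7 -50.8] 157.1193
240 202 [52 55 71] [ 10.3 -22.5 -50.5] 157.43045
250 200 [53 54 74] [ 10.1 -21.9 -60.9] 147.53223
260 195 [45 50 68] [ 10.4 -22.5 -70.8] 137.92818
280 190 [47 51 67] [ 10.  -22.  -85.8] 123.64694
232 302 [41 42 64] [ 10.5  25.8 -41.4] 166.17981
240 305 [43 45 66] [ 10.4  25.9 -50.6] 157.31656
250 310 [39 43 64] [ 10.1  26.6 -60.8] 147.57031
260 313 [42 44 65] [ 10.4  26.2 -70.8] 137.9151
280 322 [41 42 62] [ 10.1  26.9 -85.9] 123.51944
290 330 [39 36 34] [  27.5   21.1 -120.1] 85.85287
[[ 4.21832309e-04 -9.60222744e-01 -2.79234854e-01  7.54819925e+01]
 [ 9.99999720e-01  2.32306373e-04  7.11824919e-04  9.43873129e-01]
 [-6.18642441e-04 -2.79235076e-01  9.60222573e-01 -1.95512568e+02]
 [ 0.00000000e+00  0.00000000e+00  0.00000000e+00  1.00000000e+00]]
2370 [[-29.5 -28.9 -90. ]
 [-27.5 -27.8 -89.6]
 [  9.3 -26.3 -88. ]
 [ 10.2  21.2 -71.1]
 [ 10.7  29.1 -38.2]
 [ 10.9  57.8  30.5]
 [ 11.3  59.9  31.4]]
```

The fingers' real tips are seen ~38 mm short of the stated TCP: the face ends at tool z ≈ -38. This agrees with the grip closing on the cap (37 mm). So I set the can back, open and regrip 38 mm lower.

servo_tool(
  steps=[
    [[0,0,-0.003],[0,0,0],-1],
    [[0,0,-0.003],[0,0,0],-1],
    [[0,0,-0.003],[0,0,0],-1],
    [[0,0,0],[0,0,0],-1],
    [[0,0,0],[0,0,0],-1],
    [[0,0,0],[0,0,0],0],
    [[0,0,0],[0,0,0],0.5],
    [[0,0,0],[0,0,0],1],
  ],
)

```text
t: 4.45
ee_pos: [530.3, 35.0, 75.0]
orientation: [2.525, 1.869, 0.001]
ft_force: [-1.0, 0.8, 0.0]
width: 53.8
grasp_force: 0.0
```

servo_tool(
  steps=[
    [[0,0,0],[0,0,0],1],
    [[0,0,0],[0,0,0],1],
    [[0,0,0],[0,0,0],1],
    [[0,0,0],[0,0,0],1],
    [[0,0,0],[0,0,0],1],
    [[0,0,0],[0,0,0],1],
    [[0,0,0],[0,0,0],1],
    [[0,0,0],[0,0,0],1],
  ],
)

```text
t: 5.12
ee_pos: [529.9, 35.0, 74.7]
orientation: [-2.525, -1.869, 0.0]
ft_force: [-0.5, 0.2, 0.6]
width: 87.7
grasp_force: 0.0
```

```bash
cat > look.py <<'E'
from h import *
import sys
o=sensors.get_obs(); d=snap('wrist',sys.argv[1] if len(sys.argv)>1 else None); P=cloud(d)
Rt=cv2.Rodrigues(np.array(o['orientation']))[0]; Q=(P-o['ee_pos'])@Rt
print(o['t'],o['ee_pos'].round(1),round(o['width'],1),o['ft_force'].round(1))
b=d['color'].astype(int); m=(b[...,2]>b[...,0]+12)&(abs(Q[...,0]-10)<2)&(abs(Q[...,1])<62)&(Q[...,2]>-90)
q=Q[m]; print('tip tool z',np.percentile(q[:,2],[98,99,99.8]).round(1))
g=~((abs(Q[...,0])<30)&(abs(Q[...,1])>20)&(abs(Q[...,1])<62)&(Q[...,2]<-30))
for lo,hi,nm in [(110,160,'caps')]:
    mm=((P[...,2]>lo)&(P[...,2]<hi)&g&(b.max(2)<75)).astype(np.uint8)
    n,l,st,ce=cv2.connectedComponentsWithStats(mm)
    for i in range(1,n):
        if st[i,4]>200:
            w=P[l==i]; r=cv2.minAreaRect(w[:,:2].astype(np.float32)); print(nm,st[i,4],np.percentile(w[:,2],[10,50,90]).round(),np.round(r[0]),np.round(r[1]))
E
python3 look.py
```

```text
5.1167 [529.9  35.   74.7] 87.7 [-0.5  0.2  0.6]
tip tool z [-37.  -35.5 -33.9]
caps 4918 [122. 127. 128.] [531.  35.] [37. 37.]
caps 1486 [115. 121. 122.] [511. -29.] [23. 23.]
```

servo_tool(
  steps=[
    [[0,0,-0.015],[0,0,0],1],
    [[0,0,-0.015],[0,0,0],1],
    [[0,0,-0.013],[0,0,0],1],
    [[0,0,0],[0,0,0],1],
    [[0,0,0],[0,0,0],0.3],
    [[0,0,0],[0,0,0],-1],
    [[0,0,0],[0,0,0],-1],
    [[0,0,0],[0,0,0],-1],
  ],
)

```text
t: 5.83
ee_pos: [530.5, 35.0, 32.5]
orientation: [2.524, 1.869, 0.002]
ft_force: [-0.1, -0.4, 0.2]
width: 64.6
grasp_force: 0.0
```

servo_tool(
  steps=[
    [[0,0,0],[0,0,0],-1],
    [[0,0,0],[0,0,0],-1],
    [[0,0,0.005],[0,0,0],-1],
    [[0,0,0.005],[0,0,0],-1],
    [[0,0,0.005],[0,0,0],-1],
    [[0,0,0],[0,0,0],-1],
    [[0,0,0],[0,0,0],-1],
    [[0,0,0],[0,0,0],-1],
  ],
)

```text
t: 6.5
ee_pos: [529.8, 35.0, 46.7]
orientation: [-2.525, -1.869, 0.0]
ft_force: [-0.6, 0.4, -3.0]
width: 55.7
grasp_force: 30.0
```

```bash
python3 look.py
```

```text
6.5 [529.8  35.   46.7] 55.7 [-0.6  0.4 -3. ]
tip tool z [-37.1 -35.9 -34.3]
caps 4245 [129. 141. 142.] [533.  44.] [18. 38.]
caps 1215 [141. 142. 142.] [527.  21.] [11. 30.]
```

servo_tool(
  steps=[
    [[0,0,0.01],[0,0,0],-1],
    [[0,0,0.01],[0,0,0],-1],
    [[0,0.005,0.01],[0,0,-1],-1],
    [[-0.001,0.015,0],[0,0,-4],-1],
    [[-0.002,0.025,0],[0,0,-5.5],-1],
    [[-0.002,0.025,0],[0,0,-5.5],-1],
    [[-0.002,0.025,0],[0,0,-5.5],-1],
    [[-0.002,0.025,0],[0,0,-5.5],-1],
  ],
)

```text
t: 7.22
ee_pos: [521.2, 156.1, 77.9]
orientation: [2.895, 1.221, 0.002]
ft_force: [-0.0, 0.4, -3.7]
width: 55.6
grasp_force: 30.0
```

servo_tool(
  steps=[
    [[-0.002,0.025,0],[0,0,-5.5],-1],
    [[-0.002,0.025,0],[0,0,-5.5],-1],
    [[-0.002,0.025,0],[0,0,-5.5],-1],
    [[-0.002,0.025,0],[0,0,-5.5],-1],
    [[-0.002,0.025,0],[0,0,-5.5],-1],
    [[-0.002,0.025,0],[0,0,-5.5],-1],
    [[-0.003,0.02,0],[0,0,-4],-1],
    [[-0.002,0.01,0],[0,0,-2],-1],
  ],
)

```text
t: 7.88
ee_pos: [504.0, 337.8, 77.9]
orientation: [-3.135, -0.189, -0.002]
ft_force: [-0.6, 0.1, -2.8]
width: 56.1
grasp_force: 30.0
```

servo_tool(
  steps=[
    [[0,0,0],[0,0,0],-1],
    [[0,0,-0.015],[0,0,0],-1],
    [[0,0,-0.015],[0,0,0],-1],
    [[0,0,-0.007],[0,0,0],-1],
    [[0,0,-0.003],[0,0,0],-1],
    [[0,0,0],[0,0,0],-1],
    [[0,0,0],[0,0,0],-1],
    [[0,0,0],[0,0,0],-1],
  ],
)

```text
t: 8.55
ee_pos: [504.6, 335.1, 37.5]
orientation: [-3.135, -0.192, -0.002]
ft_force: [0.6, 0.1, -3.6]
width: 56.2
grasp_force: 30.0
```

servo_tool(
  steps=[
    [[0,0,-0.003],[0,0,0],-1],
    [[0,0,-0.002],[0,0,0],-1],
    [[0,0,-0.002],[0,0,0],-1],
    [[0,0,-0.001],[0,0,0],-1],
    [[0,0,0],[0,0,0],-1],
    [[0,0,0],[0,0,0],-1],
    [[0,0,0],[0,0,0],-1],
    [[0,0,0],[0,0,0],-1],
  ],
)

```text
t: 9.22
ee_pos: [504.1, 335.1, 29.3]
orientation: [-3.136, -0.193, -0.001]
ft_force: [-1.8, -1.1, 5.5]
width: 55.7
grasp_force: 30.0
```

servo_tool(
  steps=[
    [[0,0,0],[0,0,0],0],
    [[0,0,0],[0,0,0],0.5],
    [[0,0,0],[0,0,0],1],
    [[0,0,0],[0,0,0],1],
    [[0,0,0],[0,0,0],1],
    [[0,0,0],[0,0,0],1],
    [[0,0,0],[0,0,0],1],
    [[0,0,0.01],[0,0,0],1],
  ],
)

```text
t: 9.88
ee_pos: [502.7, 334.2, 37.3]
orientation: [3.134, 0.192, -0.004]
ft_force: [0.0, 0.2, 0.3]
width: 87.7
grasp_force: 0.0
```

servo_tool(
  steps=[
    [[0,0,0.02],[0,0,0],1],
    [[0,0,0.02],[0,0,0],1],
    [[0,0,0.02],[0,0,0],1],
    [[0,0,0.02],[0,0,0],1],
    [[0.0137,-0.0373,0],[0,0,6.6],1],
    [[0.0137,-0.0373,0],[0,0,6.6],1],
    [[0.0137,-0.0373,0],[0,0,6.6],1],
    [[0.0137,-0.0373,0],[0,0,6.6],1],
  ],
)

```text
t: 10.55
ee_pos: [559.2, 184.6, 119.8]
orientation: [3.006, 0.914, 0.002]
ft_force: [0.1, 0.6, -0.7]
width: 87.9
grasp_force: 0.0
```

servo_tool(
  steps=[
    [[0.0137,-0.0373,0],[0,0,6.6],1],
    [[0.0137,-0.0373,0],[0,0,6.6],1],
    [[0.0137,-0.0373,0],[0,0,6.6],1],
    [[0.0137,-0.0373,0],[0,0,6.6],1],
    [[0.0137,-0.0373,0],[0,0,6.6],1],
    [[0.0137,-0.0373,0],[0,0,6.6],1],
    [[0,0,0],[0,0,0],1],
    [[0,0,0],[0,0,0],1],
  ],
)

```text
t: 11.22
ee_pos: [641.4, -40.1, 119.2]
orientation: [2.529, 1.863, 0.001]
ft_force: [-0.1, 0.4, 0.3]
width: 88.0
grasp_force: 0.0
```

```bash
python3 look.py w4.png
python3 - <<'E'
from h import *
d=snap('top'); P=cloud(d)
m=((P[...,2]>95)&(P[...,2]<130)).astype(np.uint8); m[:,175:]=0
n,l,st,ce=cv2.connectedComponentsWithStats(m)
for i in range(1,n):
    if st[i,4]>20: q=P[l==i]; r=cv2.minAreaRect(q[:,:2].astype(np.float32)); print(r,np.percentile(q[:,2],95))
E
```

```text
11.2167 [641.4 -40.1 119.2] 88.0 [-0.1  0.4  0.3]
tip tool z [-34.5  66.2  67.1]
caps 1102 [117. 125. 126.] [642. -38.] [21. 21.]
caps 996 [113. 121. 122.] [512. -28.] [19. 24.]
((502.7350769042969, 333.1927185058594), (53.18935012817383, 54.10282897949219), 50.76697540283203) 125.34397522899224
```

servo_tool(
  steps=[
    [[0,0,-0.022],[0,0,0],1],
    [[0,0,-0.022],[0,0,0],1],
    [[0,0,-0.022],[0,0,0],1],
    [[0,0,-0.022],[0,0,0],1],
    [[0,0,0],[0,0,0],1],
    [[0,0,0],[0,0,0],0.3],
    [[0,0,0],[0,0,0],-1],
    [[0,0,0],[0,0,0],-1],
  ],
)

```text
t: 11.98
ee_pos: [642.1, -37.4, 32.4]
orientation: [2.523, 1.869, 0.003]
ft_force: [0.9, -1.0, 0.3]
width: 71.8
grasp_force: 0.0
```

servo_tool(
  steps=[
    [[0,0,0],[0,0,0],-1],
    [[0,0,0],[0,0,0],-1],
    [[0,0,0],[0,0,0],-1],
    [[0,0,0.005],[0,0,0],-1],
    [[0,0,0.005],[0,0,0],-1],
    [[0,0,0.005],[0,0,0],-1],
    [[0,0,0],[0,0,0],-1],
    [[0,0,0],[0,0,0],-1],
  ],
)

```text
t: 12.65
ee_pos: [641.2, -38.1, 46.1]
orientation: [2.525, 1.869, 0.001]
ft_force: [-0.9, -0.3, -1.9]
width: 59.1
grasp_force: 30.0
```

servo_tool(
  steps=[
    [[0,0,0.01],[0,0,0],-1],
    [[0,0,0.01],[0,0,0],-1],
    [[-0.001,0.008,0.01],[0,0,-1.5],-1],
    [[-0.004,0.032,0],[0,0,-5.5],-1],
    [[-0.004,0.032,0],[0,0,-5.5],-1],
    [[-0.004,0.032,0],[0,0,-5.5],-1],
    [[-0.004,0.032,0],[0,0,-5.5],-1],
    [[-0.004,0.032,0],[0,0,-5.5],-1],
  ],
)

```text
t: 13.32
ee_pos: [620.0, 131.4, 76.8]
orientation: [2.915, 1.17, 0.002]
ft_force: [0.3, -0.3, -2.4]
width: 59.0
grasp_force: 30.0
```

servo_tool(
  steps=[
    [[-0.004,0.032,0],[0,0,-5.5],-1],
    [[-0.004,0.032,0],[0,0,-5.5],-1],
    [[-0.004,0.032,0],[0,0,-5.5],-1],
    [[-0.004,0.032,0],[0,0,-5.5],-1],
    [[-0.004,0.032,0],[0,0,-5.5],-1],
    [[-0.004,0.032,0],[0,0,-5.5],-1],
    [[-0.001,0.016,0],[0,0,-2.5],-1],
    [[-0.001,0.007,0],[0,0,-1.5],-1],
  ],
)

```text
t: 13.98
ee_pos: [593.7, 348.4, 76.8]
orientation: [-3.134, -0.193, -0.002]
ft_force: [0.7, -1.3, -2.2]
width: 58.9
grasp_force: 30.0
```

servo_tool(
  steps=[
    [[0,0,0],[0,0,0],-1],
    [[0,0,-0.015],[0,0,0],-1],
    [[0,0,-0.015],[0,0,0],-1],
    [[0,0,-0.007],[0,0,0],-1],
    [[0,0,-0.003],[0,0,0],-1],
    [[0,0,0],[0,0,0],-1],
    [[0,0,0],[0,0,0],-1],
    [[0,0,0],[0,0,0],-1],
  ],
)

```text
t: 14.65
ee_pos: [594.4, 344.9, 36.0]
orientation: [-3.135, -0.192, -0.001]
ft_force: [0.8, -0.2, -2.0]
width: 59.1
grasp_force: 30.0
```

servo_tool(
  steps=[
    [[0,0,-0.003],[0,0,0],-1],
    [[0,0,-0.002],[0,0,0],-1],
    [[0,0,-0.002],[0,0,0],-1],
    [[0,0,-0.001],[0,0,0],-1],
    [[0,0,0],[0,0,0],-1],
    [[0,0,0],[0,0,0],-1],
    [[0,0,0],[0,0,0],-1],
    [[0,0,0],[0,0,0],-1],
  ],
)

```text
t: 15.32
ee_pos: [594.3, 345.2, 29.0]
orientation: [-3.135, -0.193, -0.001]
ft_force: [-2.2, -0.2, 5.8]
width: 59.6
grasp_force: 30.0
```

servo_tool(
  steps=[
    [[0,0,0],[0,0,0],0],
    [[0,0,0],[0,0,0],0.5],
    [[0,0,0],[0,0,0],1],
    [[0,0,0],[0,0,0],1],
    [[0,0,0],[0,0,0],1],
    [[0,0,0],[0,0,0],1],
    [[0,0,0],[0,0,0],1],
    [[0,0,0.01],[0,0,0],1],
  ],
)

```text
t: 15.98
ee_pos: [592.5, 344.2, 36.0]
orientation: [3.134, 0.192, -0.005]
ft_force: [0.2, -0.4, -1.3]
width: 88.1
grasp_force: 0.0
```

servo_tool(
  steps=[
    [[0,0,0.02],[0,0,0],1],
    [[0,0,0.02],[0,0,0],1],
    [[0,0,0.02],[0,0,0],1],
    [[0,0,0.02],[0,0,0],1],
    [[-0.0086,-0.0387,0],[0,0,6.95],1],
    [[-0.0086,-0.0387,0],[0,0,6.95],1],
    [[-0.0086,-0.0387,0],[0,0,6.95],1],
    [[-0.0086,-0.0387,0],[0,0,6.95],1],
  ],
)

```text
t: 16.65
ee_pos: [559.1, 189.0, 118.6]
orientation: [2.994, 0.951, 0.002]
ft_force: [1.1, 0.1, -0.9]
width: 87.7
grasp_force: 0.0
```

servo_tool(
  steps=[
    [[-0.0086,-0.0387,0],[0,0,6.95],1],
    [[-0.0086,-0.0387,0],[0,0,6.95],1],
    [[-0.0086,-0.0387,0],[0,0,6.95],1],
    [[-0.0086,-0.0387,0],[0,0,6.95],1],
    [[-0.0086,-0.0387,0],[0,0,6.95],1],
    [[-0.0086,-0.0387,0],[0,0,6.95],1],
    [[0,0,0],[0,0,0],1],
    [[0,0,0],[0,0,0],1],
  ],
)

```text
t: 17.32
ee_pos: [510.1, -35.3, 118.5]
orientation: [2.496, 1.906, 0.001]
ft_force: [0.6, -0.4, 0.1]
width: 87.6
grasp_force: 0.0
```

```bash
cat > mat.py <<'E'
from h import *
d=snap('top'); P=cloud(d)
m=((P[...,2]>90)&(P[...,2]<130)).astype(np.uint8); m[:,175:]=0
n,l,st,ce=cv2.connectedComponentsWithStats(m)
for i in range(1,n):
    if st[i,4]>20: q=P[l==i]; r=cv2.minAreaRect(q[:,:2].astype(np.float32)); print('mat',r,np.percentile(q[:,2],95))
E
python3 look.py;python3 mat.py
```

```text
17.3167 [510.1 -35.3 118.5] 87.6 [ 0.6 -0.4  0.1]
tip tool z [-36.8 -35.5 -33.9]
caps 1178 [118. 121. 122.] [510. -30.] [23. 22.]
mat ((593.3984985351562, 343.75555419921875), (55.04823303222656, 57.20361328125), 30.093748092651367) 121.25175780894253
mat ((503.2145690917969, 333.4996032714844), (53.46770095825195, 54.75011444091797), 37.324188232421875) 125.17743095213146
```

servo_tool(
  steps=[
    [[-0.002,-0.0065,0],[0,0,2],1],
    [[0,0,0],[0,0,0],1],
    [[0,0,-0.022],[0,0,0],1],
    [[0,0,-0.022],[0,0,0],1],
    [[0,0,-0.022],[0,0,0],1],
    [[0,0,-0.022],[0,0,0],1],
    [[0,0,0],[0,0,0],1],
    [[0,0,0],[0,0,0],1],
  ],
)

```text
t: 18.08
ee_pos: [507.5, -39.0, 29.0]
orientation: [-2.457, -1.955, 0.003]
ft_force: [0.4, 0.7, 0.0]
width: 87.5
grasp_force: 0.0
```

servo_tool(
  steps=[
    [[0,0,0],[0,0,0],0.3],
    [[0,0,0],[0,0,0],-0.2],
    [[0,0,0],[0,0,0],-1],
    [[0,0,0],[0,0,0],-1],
    [[0,0,0],[0,0,0],-1],
    [[0,0,0],[0,0,0],-1],
    [[0,0,0],[0,0,0],-1],
    [[0,0,0],[0,0,0],-1],
  ],
)

```text
t: 18.75
ee_pos: [508.0, -40.1, 29.9]
orientation: [-2.459, -1.955, 0.0]
ft_force: [-1.5, 0.6, 4.0]
width: 43.7
grasp_force: 30.0
```

servo_tool(
  steps=[
    [[0,0,0.005],[0,0,0],-1],
    [[0,0,0.005],[0,0,0],-1],
    [[0,0,0.005],[0,0,0],-1],
    [[0,0,0],[0,0,0],-1],
    [[0,0,0],[0,0,0],-1],
    [[0,0,0],[0,0,0],-1],
    [[0,0,0],[0,0,0],-1],
    [[0,0,0],[0,0,0],-1],
  ],
)

```text
t: 19.42
ee_pos: [507.9, -40.1, 44.5]
orientation: [-2.459, -1.955, 0.0]
ft_force: [-0.9, -0.1, -3.0]
width: 43.8
grasp_force: 30.0
```

servo_tool(
  steps=[
    [[0,0,0.01],[0,0,0],-1],
    [[0,0,0.01],[0,0,0],-1],
    [[-0.001,0.007,0.01],[0,0,-1.5],-1],
    [[-0.008,0.031,0],[0,0,-5.8],-1],
    [[-0.008,0.031,0],[0,0,-5.8],-1],
    [[-0.008,0.031,0],[0,0,-5.8],-1],
    [[-0.008,0.031,0],[0,0,-5.8],-1],
    [[-0.008,0.031,0],[0,0,-5.8],-1],
  ],
)

```text
t: 20.08
ee_pos: [467.1, 123.3, 75.9]
orientation: [2.89, 1.232, 0.002]
ft_force: [0.5, 0.2, -2.6]
width: 43.9
grasp_force: 30.0
```

servo_tool(
  steps=[
    [[-0.008,0.031,0],[0,0,-5.8],-1],
    [[-0.008,0.031,0],[0,0,-5.8],-1],
    [[-0.008,0.031,0],[0,0,-5.8],-1],
    [[-0.008,0.031,0],[0,0,-5.8],-1],
    [[-0.008,0.031,0],[0,0,-5.8],-1],
    [[-0.008,0.031,0],[0,0,-5.8],-1],
    [[-0.002,0.009,0],[0,0,-2.5],-1],
    [[-0.002,0.005,0],[0,0,-2],-1],
  ],
)

```text
t: 20.75
ee_pos: [415.1, 324.5, 76.0]
orientation: [-3.134, -0.197, -0.003]
ft_force: [0.7, 0.6, -3.0]
width: 43.9
grasp_force: 30.0
```

servo_tool(
  steps=[
    [[0,0,0],[0,0,0],-1],
    [[0,0,-0.015],[0,0,0],-1],
    [[0,0,-0.015],[0,0,0],-1],
    [[0,0,-0.007],[0,0,0],-1],
    [[0,0,-0.003],[0,0,0],-1],
    [[0,0,0],[0,0,0],-1],
    [[0,0,0],[0,0,0],-1],
    [[0,0,0],[0,0,0],-1],
  ],
)

```text
t: 21.42
ee_pos: [415.7, 322.1, 35.4]
orientation: [-3.135, -0.197, -0.001]
ft_force: [-0.3, -0.3, -3.0]
width: 44.0
grasp_force: 30.0
```

servo_tool(
  steps=[
    [[0,0,-0.003],[0,0,0],-1],
    [[0,0,-0.002],[0,0,0],-1],
    [[0,0,-0.002],[0,0,0],-1],
    [[0,0,-0.001],[0,0,0],-1],
    [[0,0,0],[0,0,0],-1],
    [[0,0,0],[0,0,0],-1],
    [[0,0,0],[0,0,0],-1],
    [[0,0,0],[0,0,0],-1],
  ],
)

```text
t: 22.08
ee_pos: [415.1, 322.0, 26.8]
orientation: [-3.135, -0.197, -0.0]
ft_force: [-1.8, 0.7, 1.6]
width: 43.9
grasp_force: 30.0
```

servo_tool(
  steps=[
    [[0,0,0],[0,0,0],0],
    [[0,0,0],[0,0,0],0.5],
    [[0,0,0],[0,0,0],1],
    [[0,0,0],[0,0,0],1],
    [[0,0,0],[0,0,0],1],
    [[0,0,0],[0,0,0],1],
    [[0,0,0],[0,0,0],1],
    [[0,0,0.01],[0,0,0],1],
  ],
)

```text
t: 22.75
ee_pos: [414.1, 321.1, 35.6]
orientation: [3.134, 0.197, -0.004]
ft_force: [0.2, -0.4, 0.3]
width: 86.0
grasp_force: 0.0
```

servo_tool(
  steps=[
    [[0,0,0.02],[0,0,0],1],
    [[0,0,0.02],[0,0,0],1],
    [[0,0,0.02],[0,0,0],1],
    [[0,0,0.025],[0,0,0],1],
    [[0.0166,-0.034,0],[0,0,6.48],1],
    [[0.0166,-0.034,0],[0,0,6.48],1],
    [[0.0166,-0.034,0],[0,0,6.48],1],
    [[0.0166,-0.034,0],[0,0,6.48],1],
  ],
)

```text
t: 23.42
ee_pos: [481.2, 186.8, 122.8]
orientation: [-3.011, -0.895, -0.002]
ft_force: [0.7, 0.2, 0.2]
width: 87.5
grasp_force: 0.0
```

servo_tool(
  steps=[
    [[0.0166,-0.034,0],[0,0,6.48],1],
    [[0.0166,-0.034,0],[0,0,6.48],1],
    [[0.0166,-0.034,0],[0,0,6.48],1],
    [[0.0166,-0.034,0],[0,0,6.48],1],
    [[0.0166,-0.034,0],[0,0,6.48],1],
    [[0.0166,-0.034,0],[0,0,6.48],1],
    [[0,0,0],[0,0,0],1],
    [[0,0,0],[0,0,0],1],
  ],
)

```text
t: 24.08
ee_pos: [580.5, -17.2, 122.2]
orientation: [2.553, 1.83, 0.001]
ft_force: [-0.1, 0.9, -0.3]
width: 87.9
grasp_force: 0.0
```

```bash
python3 mat.py
python3 - <<'E'
from h import *
o=sensors.get_obs(); print(o['ee_pos'],o['orientation'],o['ft_force'],o['width'])
d=snap('wrist','w5.png'); P=cloud(d)
m=((P[...,2]>40)&(P[...,2]<58)&(abs(P[...,0]-581)<60)&(abs(P[...,1]+18)<60)).astype(np.uint8)
n,l,st,ce=cv2.connectedComponentsWithStats(m); i=1+st[1:,4].argmax(); q=P[l==i]
print(st[i],cv2.minAreaRect(q[:,:2].astype(np.float32)))
E
```

```text
mat ((593.7406616210938, 344.2314147949219), (56.3466911315918, 54.87310791015625), 64.75697326660156) 121.27310040107234
mat ((503.13873291015625, 333.3379821777344), (53.61402893066406, 54.451629638671875), 25.81868553161621) 125.61233164848568
mat ((413.52008056640625, 320.35040283203125), (58.60512924194336, 46.53742980957031), 7.633909225463867) 118.3614359614316
[579.68999882 -15.95412476 121.95970258] [-2.55225691e+00 -1.83112553e+00  1.92460727e-04] [-0.6433606   0.56735538  0.30290552] 87.70472511292708
[ 227  142   55   91 4791] ((582.1015625, -17.778705596923828), (79.58625030517578, 45.96840286254883), 71.78408813476562)
```

View pics/w5.png

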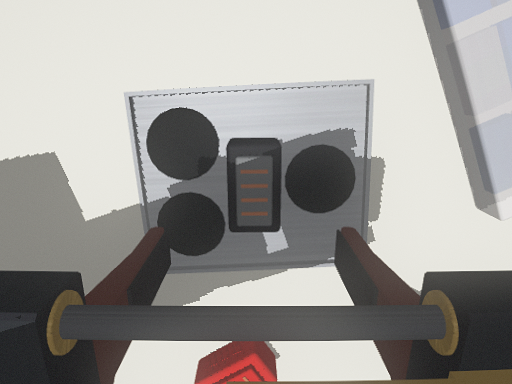

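Wrist view: empty stands at (182,143), (190,223), (320,178), battery at (254,186). All three things stand on the mat. Now grip the battery.

servo_tool(
  steps=[
    [[0.002,-0.002,0],[0,0,0.5],1],
    [[0,0,-0.03],[0,0,0],1],
    [[0,0,-0.03],[0,0,0],1],
    [[0,0,-0.03],[0,0,0],1],
    [[0,0,-0.03],[0,0,0],1],
    [[0,0,-0.012],[0,0,0],1],
    [[0,0,-0.006],[0,0,0],1],
    [[0,0,0],[0,0,0],1],
  ],
)

```text
t: 24.85
ee_pos: [581.3, -16.8, -16.9]
orientation: [-2.539, -1.848, 0.002]
ft_force: [-0.2, -0.0, 0.2]
width: 88.0
grasp_force: 0.0
```

servo_tool(
  steps=[
    [[0,0,0],[0,0,0],0.3],
    [[0,0,0],[0,0,0],-0.2],
    [[0,0,0],[0,0,0],-1],
    [[0,0,0],[0,0,0],-1],
    [[0,0,0],[0,0,0],-1],
    [[0,0,0],[0,0,0],-1],
    [[0,0,0],[0,0,0],-1],
    [[0,0,0],[0,0,0],-1],
  ],
)

```text
t: 25.52
ee_pos: [581.5, -17.5, -16.0]
orientation: [-2.541, -1.847, 0.001]
ft_force: [-2.4, 0.8, 6.1]
width: 45.8
grasp_force: 30.0
```

servo_tool(
  steps=[
    [[0,0,0.005],[0,0,0],-1],
    [[0,0,0.005],[0,0,0],-1],
    [[0,0,0.005],[0,0,0],-1],
    [[0,0,0.02],[0,0,0],-1],
    [[0,0,0.02],[0,0,0],-1],
    [[0,0,0.025],[0,0,0],-1],
    [[0,0,0],[0,0,0],-1],
    [[0,0,0],[0,0,0],-1],
  ],
)

```text
t: 26.18
ee_pos: [583.2, -17.7, 64.9]
orientation: [2.54, 1.846, 0.004]
ft_force: [0.0, -0.2, -4.8]
width: 45.6
grasp_force: 30.0
```

Run:
```python
from h import *
d=snap('top'); d['color']=cv2.imread('pics/top0.png'); b=d['color'].astype(int)
m=((b[...,2]-b[...,0]>40)).astype(np.uint8); k=np.zeros_like(m); k[210:270,385:425]=m[210:270,385:425]
c=max(cv2.findContours(k,0,2)[0],key=cv2.contourArea); r=cv2.minAreaRect(onz(d,c.reshape(-1,2),18)[:,:2].astype(np.float32)); print('orange',r)
g=b.max(2); k[:]=0; k[200:275,370:435]=g[200:275,370:435]<60
k=cv2.morphologyEx(k,cv2.MORPH_CLOSE,np.ones((7,7))); k=cv2.morphologyEx(k,cv2.MORPH_OPEN,np.ones((21,21)))
c=max(cv2.findContours(k,0,2)[0],key=cv2.contourArea); r=cv2.minAreaRect(onz(d,c.reshape(-1,2),23)[:,:2].astype(np.float32)); print('black',r)
```

```text
orange ((493.4397888183594, -348.99798583984375), (15.657559394836426, 60.290000915527344), 82.22187805175781)
black ((496.49261474609375, -346.34393310546875), (101.48226928710938, 131.09219360351562), 87.5245361328125)
```

servo_tool(
  steps=[
    [[-0.003,-0.01,0],[0,0,-3],-1],
    [[-0.0073,-0.0275,0],[0,0,-6.6],-1],
    [[-0.0073,-0.0275,0],[0,0,-6.6],-1],
    [[-0.0073,-0.0275,0],[0,0,-6.6],-1],
    [[-0.0073,-0.0275,0],[0,0,-6.6],-1],
    [[-0.0073,-0.0275,0],[0,0,-6.6],-1],
    [[-0.0073,-0.0275,0],[0,0,-6.6],-1],
    [[-0.0073,-0.0275,0],[0,0,-6.6],-1],
  ],
)

```text
t: 26.9
ee_pos: [526.1, -220.8, 61.7]
orientation: [-3.079, -0.613, 0.004]
ft_force: [0.3, 0.1, -3.9]
width: 45.8
grasp_force: 30.0
```

servo_tool(
  steps=[
    [[-0.0073,-0.0275,0],[0,0,-6.6],-1],
    [[-0.0073,-0.0275,0],[0,0,-6.6],-1],
    [[-0.0073,-0.0275,0],[0,0,-6.6],-1],
    [[-0.0073,-0.0275,0],[0,0,-6.6],-1],
    [[-0.005,-0.0175,0],[0,0,-4],-1],
    [[0,0,0],[0,0,0],-1],
    [[0,0,0],[0,0,0],-1],
    [[0,0,0],[0,0,0],-1],
  ],
)

```text
t: 27.57
ee_pos: [492.8, -346.5, 62.2]
orientation: [-3.133, 0.206, 0.003]
ft_force: [0.3, 0.6, -4.4]
width: 45.9
grasp_force: 30.0
```

Run:
```python
from h import *
o=sensors.get_obs(); print(o['ee_pos'],o['orientation'],o['ft_force'],o['width'])
d=snap('wrist','w6.png'); P=cloud(d)
```

```text
[ 492.81288031 -346.4560727    62.23617198] [-3.133125    0.20584036  0.00346574] [ 0.28309498  0.6210316  -4.36172599] 45.85744168406218
```

View pics/w6.png

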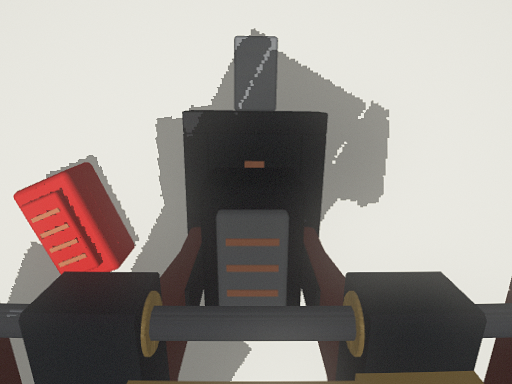

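Wrist view: charger's far edge at row 113 (cols 185–327), level with the picture, and battery (252,250) centred before it. Check the far edge numerically.

Run:
```python
from h import *
d=snap('wrist'); P=cloud(d); e=sensors.get_obs()['ee_pos']
p=onz(d,[[185,113],[327,113],[256,113],[245,164],[264,164]],23); p[3:]=onz(d,[[254.5,161],[254.5,167]],18)
print(p.round(1)); a=np.arctan2(*(p[0]-p[1])[:2][::-1]); print(np.degrees(a),np.linalg.norm(p[0]-p[1]))
n=np.array([np.sin(a),-np.cos(a)]);mid=(p[0]+p[1])[:2]/2; print('centre',mid-n*65, e)
for v in (120,130,150,190): print(P[v,200].round(),P[v,230].round())
```

```text
[[ 564.6 -310.4   23. ]
 [ 552.  -406.9   23. ]
 [ 558.2 -358.7   23. ]
 [ 524.3 -353.3   18. ]
 [ 519.9 -352.7   18. ]]
82.56331647414414 97.27860705230052
centre [ 493.85381697 -350.25071062] [ 493.457223   -346.19803366   62.86879085]
[ 559. -320.   24.] [ 556. -340.   23.]
[ 552. -319.   24.] [ 549. -339.   24.]
[ 538. -316.   24.] [ 534. -337.   17.]
[ 534. -330.  118.] [ 533. -344.  123.]
```

servo_tool(
  steps=[
    [[0.001,-0.003,0],[0,0,0],-1],
    [[0,0,0],[0,0,0],-1],
    [[0,0,-0.015],[0,0,0],-1],
    [[0,0,-0.015],[0,0,0],-1],
    [[0,0,-0.015],[0,0,0],-1],
    [[0,0,-0.01],[0,0,0],-1],
    [[0,0,0],[0,0,0],-1],
    [[0,0,0],[0,0,0],-1],
  ],
)

```text
t: 28.33
ee_pos: [494.6, -350.2, 8.4]
orientation: [-3.134, 0.207, 0.001]
ft_force: [0.7, -0.3, -3.3]
width: 46.2
grasp_force: 30.0
```

servo_tool(
  steps=[
    [[0,0,-0.003],[0,0,0],-1],
    [[0,0,-0.002],[0,0,0],-1],
    [[0,0,-0.002],[0,0,0],-1],
    [[0,0,0],[0,0,0],-1],
    [[0,0,0],[0,0,0],-1],
    [[0,0,0],[0,0,0],-1],
    [[0,0,0],[0,0,0],-1],
    [[0,0,0],[0,0,0],-1],
  ],
)

```text
t: 29.0
ee_pos: [494.8, -350.7, 1.8]
orientation: [3.135, -0.208, 0.0]
ft_force: [0.2, 0.2, -4.7]
width: 45.6
grasp_force: 30.0
```

servo_tool(
  steps=[
    [[0,0,-0.002],[0,0,0],-1],
    [[0,0,-0.001],[0,0,0],-1],
    [[0,0,-0.001],[0,0,0],-1],
    [[0,0,0],[0,0,0],-1],
    [[0,0,0],[0,0,0],-1],
    [[0,0,0],[0,0,0],-1],
    [[0,0,0],[0,0,0],-1],
    [[0,0,0],[0,0,0],-1],
  ],
)

```text
t: 29.67
ee_pos: [494.6, -350.5, -2.0]
orientation: [-3.135, 0.208, 0.0]
ft_force: [-3.1, 1.3, 5.0]
width: 45.9
grasp_force: 30.0
```

servo_tool(
  steps=[
    [[0,0,0],[0,0,0],0],
    [[0,0,0],[0,0,0],0.5],
    [[0,0,0],[0,0,0],1],
    [[0,0,0],[0,0,0],1],
    [[0,0,0],[0,0,0],1],
    [[0,0,0],[0,0,0],1],
    [[0,0,0],[0,0,0],1],
    [[0,0,0],[0,0,0],1],
  ],
)

```text
t: 30.33
ee_pos: [494.7, -350.6, -2.4]
orientation: [3.135, -0.208, 0.0]
ft_force: [0.5, 0.3, 0.1]
width: 86.8
grasp_force: 0.0
```

servo_tool(
  steps=[
    [[0,0,0.01],[0,0,0],1],
    [[0,0,0.025],[0,0,0],1],
    [[0,0,0.03],[0,0,0],1],
    [[0,0,0.03],[0,0,0],1],
    [[0,0,0.03],[0,0,0],1],
    [[0,0,0],[0,0,0],1],
    [[0,0,0],[0,0,0],1],
    [[0,0,0],[0,0,0],1],
  ],
)

```text
t: 31.0
ee_pos: [494.4, -350.3, 122.8]
orientation: [-3.135, 0.208, 0.0]
ft_force: [0.1, 0.8, -0.8]
width: 87.7
grasp_force: 0.0
```

Run:
```python
from h import *
o=sensors.get_obs(); print(o['ee_pos'],o['orientation'],o['ft_force'],o['width'])
d=snap('wrist','w7.png'); P=cloud(d)
m=((P[...,2]>50)&(P[...,2]<75)&(abs(P[...,0]-495)<60)&(abs(P[...,1]+350)<50)).astype(np.uint8)
n,l,st,ce=cv2.connectedComponentsWithStats(m); i=1+st[1:,4].argmax(); q=P[l==i]
print(st[i],cv2.minAreaRect(q[:,:2].astype(np.float32)),np.percentile(q[:,2],[5,30,60,95]))
```

```text
[ 494.37012856 -350.34244062  122.75053599] [-3.13469087e+00  2.07635201e-01  9.91459615e-05] [ 0.05012144  0.82243441 -0.76196809] 87.65205774020652
[ 224  142   58   95 5240] ((496.7051696777344, -352.4546813964844), (46.10272216796875, 79.01303100585938), 82.45089721679688) [56.38873031 58.46589386 65.98881327 67.51524051]
```

View pics/w7.png

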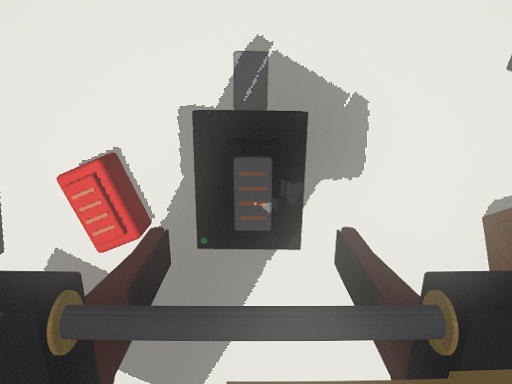

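Battery lies flat in the bay (rail at 253,194, top at z 66–67, about 4 mm off centre). Now return the tin.

servo_tool(
  steps=[
    [[-0.0047,0.0395,0],[0,0,0.9],1],
    [[-0.0047,0.0395,0],[0,0,0.9],1],
    [[-0.0047,0.0395,0],[0,0,0.9],1],
    [[-0.0047,0.0395,0],[0,0,0.9],1],
    [[-0.0047,0.0395,0],[0,0,0.9],1],
    [[-0.0047,0.0395,0],[0,0,0.9],1],
    [[-0.0047,0.0395,0],[0,0,0.9],1],
    [[-0.0047,0.0395,0],[0,0,0.9],1],
  ],
)

```text
t: 31.72
ee_pos: [455.3, -32.8, 121.4]
orientation: [-3.141, 0.01, 0.005]
ft_force: [0.5, 0.9, 0.2]
width: 87.7
grasp_force: 0.0
```

servo_tool(
  steps=[
    [[-0.0047,0.0395,0],[0,0,0.9],1],
    [[-0.0047,0.0395,0],[0,0,0.9],1],
    [[-0.0047,0.0395,0],[0,0,0.9],1],
    [[-0.0047,0.0395,0],[0,0,0.9],1],
    [[-0.0047,0.0395,0],[0,0,0.9],1],
    [[-0.0047,0.0395,0],[0,0,0.9],1],
    [[-0.0047,0.0395,0],[0,0,0.9],1],
    [[-0.0047,0.0395,0],[0,0,0.9],1],
  ],
)

```text
t: 32.38
ee_pos: [417.8, 282.8, 121.3]
orientation: [3.134, 0.188, -0.004]
ft_force: [1.2, -0.8, 0.2]
width: 87.5
grasp_force: 0.0
```

servo_tool(
  steps=[
    [[-0.0045,0.04,0],[0,0,0.4],1],
    [[0,0,0],[0,0,0],1],
    [[0,0,0],[0,0,0],1],
    [[0,0,0],[0,0,0],1],
    [[0,0,0],[0,0,0],1],
    [[0,0,0],[0,0,0],1],
    [[0,0,0],[0,0,0],1],
    [[0,0,0],[0,0,0],1],
  ],
)

```text
t: 33.05
ee_pos: [415.3, 320.5, 122.7]
orientation: [3.135, 0.195, -0.0]
ft_force: [-0.2, -0.8, -0.0]
width: 87.9
grasp_force: 0.0
```

Run:
```python
from h import *
o=sensors.get_obs(); print(o['t'],o['ee_pos'],o['orientation'],o['ft_force'],o['width'])
d=snap('wrist'); P=cloud(d)
m=((P[...,2]>95)&(P[...,2]<130)).astype(np.uint8)
n,l,st,ce=cv2.connectedComponentsWithStats(m)
for i in range(1,n):
    if st[i,4]>300: q=P[l==i]; q=q[(q[:,2]>98)&(q[:,2]<108)]; print(st[i],cv2.minAreaRect(q[:,:2].astype(np.float32)))
```

```text
33.05 [415.27921337 320.5290431  122.71435962] [ 3.13547819e+00  1.95347093e-01 -1.35329498e-04] [-0.24768186 -0.7825954  -0.01541909] 87.88748360371812
[ 202   25   89   95 6487] ((504.71197509765625, 333.7920837402344), (55.066734313964844, 54.872657775878906), 53.22921371459961)
[ 217  169   67   84 5314] ((415.6151428222656, 320.39764404296875), (58.61088180541992, 44.23491668701172), 7.31151819229126)
```

servo_tool(
  steps=[
    [[0,0,-0.022],[0,0,0],1],
    [[0,0,-0.022],[0,0,0],1],
    [[0,0,-0.022],[0,0,0],1],
    [[0,0,-0.022],[0,0,0],1],
    [[0,0,-0.007],[0,0,0],1],
    [[0,0,0],[0,0,0],1],
    [[0,0,0],[0,0,0],0.3],
    [[0,0,0],[0,0,0],-0.2],
  ],
)

```text
t: 33.77
ee_pos: [415.8, 321.9, 28.8]
orientation: [-3.134, -0.198, -0.002]
ft_force: [-0.0, 0.2, 0.3]
width: 78.0
grasp_force: 0.0
```

servo_tool(
  steps=[
    [[0,0,0],[0,0,0],-1],
    [[0,0,0],[0,0,0],-1],
    [[0,0,0],[0,0,0],-1],
    [[0,0,0],[0,0,0],-1],
    [[0,0,0],[0,0,0],-1],
    [[0,0,0],[0,0,0],-1],
    [[0,0,0],[0,0,0],-1],
    [[0,0,0],[0,0,0],-1],
  ],
)

```text
t: 34.43
ee_pos: [415.2, 321.6, 28.0]
orientation: [-3.135, -0.198, -0.001]
ft_force: [-0.8, 1.1, 4.4]
width: 43.6
grasp_force: 30.0
```

servo_tool(
  steps=[
    [[0,0,0.005],[0,0,0],-1],
    [[0,0,0.005],[0,0,0],-1],
    [[0,0,0.01],[0,0,0],-1],
    [[0,0,0.015],[0,0,0],-1],
    [[0,0,0.015],[0,0,0],-1],
    [[0,0,0],[0,0,0],-1],
    [[0,0,0],[0,0,0],-1],
    [[0,0,0],[0,0,0],-1],
  ],
)

```text
t: 35.1
ee_pos: [414.7, 321.2, 77.5]
orientation: [3.135, 0.198, -0.0]
ft_force: [1.0, 0.7, -3.0]
width: 43.6
grasp_force: 30.0
```

servo_tool(
  steps=[
    [[0.002,-0.007,0],[0,0,1.5],-1],
    [[0.008,-0.031,0],[0,0,5.8],-1],
    [[0.008,-0.031,0],[0,0,5.8],-1],
    [[0.008,-0.031,0],[0,0,5.8],-1],
    [[0.008,-0.031,0],[0,0,5.8],-1],
    [[0.008,-0.031,0],[0,0,5.8],-1],
    [[0.008,-0.031,0],[0,0,5.8],-1],
    [[0.008,-0.031,0],[0,0,5.8],-1],
  ],
)

```text
t: 35.77
ee_pos: [472.4, 95.8, 76.8]
orientation: [-2.851, -1.318, 0.003]
ft_force: [0.9, 0.5, -3.2]
width: 43.8
grasp_force: 30.0
```

servo_tool(
  steps=[
    [[0.008,-0.031,0],[0,0,5.8],-1],
    [[0.008,-0.031,0],[0,0,5.8],-1],
    [[0.008,-0.031,0],[0,0,5.8],-1],
    [[0.008,-0.031,0],[0,0,5.8],-1],
    [[0.002,-0.009,0],[0,0,2.5],-1],
    [[0.002,-0.006,0],[0,0,2],-1],
    [[0,0,0],[0,0,0],-1],
    [[0,0,0],[0,0,0],-1],
  ],
)

```text
t: 36.43
ee_pos: [508.3, -41.7, 76.9]
orientation: [-2.459, -1.953, 0.002]
ft_force: [0.1, -0.3, -2.7]
width: 43.7
grasp_force: 30.0
```

servo_tool(
  steps=[
    [[0,0,-0.01],[0,0,0],-1],
    [[0,0,-0.015],[0,0,0],-1],
    [[0,0,-0.01],[0,0,0],-1],
    [[0,0,-0.004],[0,0,0],-1],
    [[0,0,0],[0,0,0],-1],
    [[0,0,0],[0,0,0],-1],
    [[0,0,0],[0,0,0],-1],
    [[0,0,0],[0,0,0],-1],
  ],
)

```text
t: 37.1
ee_pos: [509.5, -41.5, 39.2]
orientation: [2.458, 1.956, 0.001]
ft_force: [0.2, -0.4, -2.9]
width: 43.9
grasp_force: 30.0
```

servo_tool(
  steps=[
    [[-0.001,0,-0.003],[0,0,0],-1],
    [[0,0,-0.003],[0,0,0],-1],
    [[0,0,-0.002],[0,0,0],-1],
    [[0,0,-0.001],[0,0,0],-1],
    [[0,0,0],[0,0,0],-1],
    [[0,0,0],[0,0,0],-1],
    [[0,0,0],[0,0,0],-1],
    [[0,0,0],[0,0,0],-1],
  ],
)

```text
t: 37.77
ee_pos: [507.7, -41.6, 30.8]
orientation: [-2.458, -1.956, 0.0]
ft_force: [-4.6, -0.0, 15.1]
width: 43.8
grasp_force: 30.0
```

servo_tool(
  steps=[
    [[0,0,0],[0,0,0],0],
    [[0,0,0],[0,0,0],0.5],
    [[0,0,0],[0,0,0],1],
    [[0,0,0],[0,0,0],1],
    [[0,0,0],[0,0,0],1],
    [[0,0,0],[0,0,0],1],
    [[0,0,0],[0,0,0],1],
    [[0,0,0.01],[0,0,0],1],
  ],
)

```text
t: 38.43
ee_pos: [506.7, -41.4, 38.6]
orientation: [-2.457, -1.955, 0.003]
ft_force: [-0.0, -0.3, 0.2]
width: 86.1
grasp_force: 0.0
```

servo_tool(
  steps=[
    [[0,0,0.02],[0,0,0],1],
    [[0,0,0.02],[0,0,0],1],
    [[0,0,0.02],[0,0,0],1],
    [[0,0,0.02],[0,0,0],1],
    [[0.008,0.036,0],[0,0,-6.5],1],
    [[0.008,0.036,0],[0,0,-6.5],1],
    [[0.008,0.036,0],[0,0,-6.5],1],
    [[0.008,0.036,0],[0,0,-6.5],1],
  ],
)

```text
t: 39.1
ee_pos: [540.3, 103.6, 120.8]
orientation: [2.839, 1.345, 0.002]
ft_force: [0.1, 0.8, 0.1]
width: 88.1
grasp_force: 0.0
```

servo_tool(
  steps=[
    [[0.008,0.036,0],[0,0,-6.5],1],
    [[0.008,0.036,0],[0,0,-6.5],1],
    [[0.008,0.036,0],[0,0,-6.5],1],
    [[0.008,0.036,0],[0,0,-6.5],1],
    [[0.008,0.036,0],[0,0,-6.5],1],
    [[0.008,0.036,0],[0,0,-6.5],1],
    [[0.006,0.026,0],[0,0,-4.8],1],
    [[0,0,0],[0,0,0],1],
  ],
)

```text
t: 39.77
ee_pos: [594.8, 349.3, 120.6]
orientation: [-3.133, -0.198, -0.004]
ft_force: [-0.2, 0.3, 1.0]
width: 87.9
grasp_force: 0.0
```

```bash
cat > st.py <<'E'
from h import *
o=sensors.get_obs(); print(o['t'],o['ee_pos'].round(1),o['orientation'].round(3),o['ft_force'].round(1),o['width'])
for nm,lo in (('wrist',300),('top',40)):
    d=snap(nm); P=cloud(d)
    ok=(P[...,0]>380)&(P[...,0]<720)&(P[...,1]>-120)&(P[...,1]<420)
    for a,b in ((95,112),(113,130)):
        m=((P[...,2]>a)&(P[...,2]<b)&ok).astype(np.uint8)
        n,l,s,ce=cv2.connectedComponentsWithStats(m)
        for i in range(1,n):
            if s[i,4]>lo:
                q=P[l==i]; r=cv2.minAreaRect(q[:,:2].astype(np.float32)); print(nm,a,np.round(r[0],1),np.round(r[1],1),round(r[2]),np.percentile(q[:,2],[50,95]).round(1))
E
python3 st.py
```

```text
39.7667 [594.8 349.3 120.6] [-3.133 -0.198 -0.004] [-0.2  0.3  1. ] 87.88841901599571
wrist 95 [596.5 344.5] [53.3 53.7] 52 [ 99.2 104.8]
wrist 95 [527.3 337.1] [12.3 44. ] 7 [100.  103.7]
wrist 113 [595.8 344.3] [20.4 21.3] 9 [122.2 123.3]
wrist 113 [499.6 333.6] [25.6 37.3] 6 [124.3 125.1]
top 95 [579.8 334.7] [20.  30.8] 12 [ 98.9 104.6]
top 95 [506.6 326.6] [54.5 37.5] 27 [101.2 107.4]
top 95 [507.4 -43.6] [60.2 43.3] 77 [106.5 109.8]
top 113 [505.9 328.7] [36.5 24.8] 31 [122.7 126.3]
top 113 [509.5 -32.5] [20.6 18.6] 89 [120.3 123.2]
```

servo_tool(
  steps=[
    [[0.001,0,0],[0,0,0],1],
    [[0,0,-0.022],[0,0,0],1],
    [[0,0,-0.022],[0,0,0],1],
    [[0,0,-0.022],[0,0,0],1],
    [[0,0,-0.022],[0,0,0],1],
    [[0,0,-0.002],[0,0,0],1],
    [[0,0,0],[0,0,0],0.3],
    [[0,0,0],[0,0,0],-0.2],
  ],
)

```text
t: 40.53
ee_pos: [595.6, 343.5, 30.8]
orientation: [-3.135, -0.198, -0.001]
ft_force: [-0.8, 0.2, 0.5]
width: 77.8
grasp_force: 0.0
```

servo_tool(
  steps=[
    [[0,0,0],[0,0,0],-1],
    [[0,0,0],[0,0,0],-1],
    [[0,0,0],[0,0,0],-1],
    [[0,0,0],[0,0,0],-1],
    [[0,0,0],[0,0,0],-1],
    [[0,0,0],[0,0,0],-1],
    [[0,0,0],[0,0,0],-1],
    [[0,0,0],[0,0,0],-1],
  ],
)

```text
t: 41.2
ee_pos: [595.9, 344.8, 31.3]
orientation: [-3.134, -0.2, -0.004]
ft_force: [-0.5, 0.7, 6.4]
width: 59.3
grasp_force: 29.9
```

servo_tool(
  steps=[
    [[0,0,0.005],[0,0,0],-1],
    [[0,0,0.005],[0,0,0],-1],
    [[0,0,0.01],[0,0,0],-1],
    [[0,0,0.015],[0,0,0],-1],
    [[0,0,0.015],[0,0,0],-1],
    [[0,0,0],[0,0,0],-1],
    [[0,0,0],[0,0,0],-1],
    [[0,0,0],[0,0,0],-1],
  ],
)

```text
t: 41.87
ee_pos: [594.9, 344.1, 80.0]
orientation: [-3.135, -0.199, -0.0]
ft_force: [0.4, -0.3, -2.6]
width: 59.0
grasp_force: 29.9
```

servo_tool(
  steps=[
    [[0.001,-0.007,0],[0,0,1.5],-1],
    [[0.004,-0.032,0],[0,0,5.5],-1],
    [[0.004,-0.032,0],[0,0,5.5],-1],
    [[0.004,-0.032,0],[0,0,5.5],-1],
    [[0.004,-0.032,0],[0,0,5.5],-1],
    [[0.004,-0.032,0],[0,0,5.5],-1],
    [[0.004,-0.032,0],[0,0,5.5],-1],
    [[0.004,-0.032,0],[0,0,5.5],-1],
  ],
)

```text
t: 42.53
ee_pos: [623.3, 111.6, 78.8]
orientation: [-2.875, -1.266, 0.002]
ft_force: [0.4, 0.1, -2.1]
width: 59.4
grasp_force: 29.9
```

servo_tool(
  steps=[
    [[0.004,-0.032,0],[0,0,5.5],-1],
    [[0.004,-0.032,0],[0,0,5.5],-1],
    [[0.004,-0.032,0],[0,0,5.5],-1],
    [[0.004,-0.032,0],[0,0,5.5],-1],
    [[0.001,-0.016,0],[0,0,2.5],-1],
    [[0,-0.007,0],[0,0,1.5],-1],
    [[0,0,0],[0,0,0],-1],
    [[0,0,0],[0,0,0],-1],
  ],
)

```text
t: 43.2
ee_pos: [640.3, -38.1, 79.0]
orientation: [-2.522, -1.871, 0.001]
ft_force: [-0.3, -0.2, -2.0]
width: 59.0
grasp_force: 29.9
```

servo_tool(
  steps=[
    [[0,0,-0.01],[0,0,0],-1],
    [[0,0,-0.015],[0,0,0],-1],
    [[0,0,-0.01],[0,0,0],-1],
    [[0,0,-0.003],[0,0,0],-1],
    [[0,0,0],[0,0,0],-1],
    [[0,0,0],[0,0,0],-1],
    [[0,0,0],[0,0,0],-1],
    [[0,0,0],[0,0,0],-1],
  ],
)

```text
t: 43.87
ee_pos: [641.5, -37.7, 42.4]
orientation: [2.52, 1.874, 0.001]
ft_force: [0.1, 0.5, -2.3]
width: 59.6
grasp_force: 29.9
```

servo_tool(
  steps=[
    [[0,0,-0.003],[0,0,0],-1],
    [[0,0,-0.003],[0,0,0],-1],
    [[0,0,-0.002],[0,0,0],-1],
    [[0,0,-0.001],[0,0,0],-1],
    [[0,0,0],[0,0,0],-1],
    [[0,0,0],[0,0,0],-1],
    [[0,0,0],[0,0,0],-1],
    [[0,0,0],[0,0,0],-1],
  ],
)

```text
t: 44.53
ee_pos: [640.8, -37.8, 34.0]
orientation: [-2.521, -1.874, 0.0]
ft_force: [-4.8, 1.1, 11.1]
width: 59.6
grasp_force: 30.0
```

servo_tool(
  steps=[
    [[0,0,0],[0,0,0],0],
    [[0,0,0],[0,0,0],0.5],
    [[0,0,0],[0,0,0],1],
    [[0,0,0],[0,0,0],1],
    [[0,0,0],[0,0,0],1],
    [[0,0,0],[0,0,0],1],
    [[0,0,0],[0,0,0],1],
    [[0,0,0.01],[0,0,0],1],
  ],
)

```text
t: 45.2
ee_pos: [639.4, -37.7, 41.1]
orientation: [-2.519, -1.873, 0.004]
ft_force: [-0.5, -0.4, 0.3]
width: 87.9
grasp_force: 0.0
```

servo_tool(
  steps=[
    [[0,0,0.02],[0,0,0],1],
    [[0,0,0.02],[0,0,0],1],
    [[0,0,0.02],[0,0,0],1],
    [[0,0,0.02],[0,0,0],1],
    [[-0.0128,0.034,0],[0,0,-6.2],1],
    [[-0.0128,0.034,0],[0,0,-6.2],1],
    [[-0.0128,0.034,0],[0,0,-6.2],1],
    [[-0.0128,0.034,0],[0,0,-6.2],1],
  ],
)

```text
t: 45.87
ee_pos: [589.3, 99.2, 123.7]
orientation: [2.869, 1.28, 0.002]
ft_force: [0.3, 0.2, -0.4]
width: 87.9
grasp_force: 0.0
```

servo_tool(
  steps=[
    [[-0.0128,0.034,0],[0,0,-6.2],1],
    [[-0.0128,0.034,0],[0,0,-6.2],1],
    [[-0.0128,0.034,0],[0,0,-6.2],1],
    [[-0.0128,0.034,0],[0,0,-6.2],1],
    [[-0.0128,0.034,0],[0,0,-6.2],1],
    [[-0.0128,0.034,0],[0,0,-6.2],1],
    [[-0.009,0.031,0],[0,0,-4],1],
    [[0,0,0],[0,0,0],1],
  ],
)

```text
t: 46.53
ee_pos: [502.7, 338.2, 123.7]
orientation: [-3.133, -0.2, -0.002]
ft_force: [-0.3, -0.0, -0.3]
width: 87.7
grasp_force: 0.0
```

```bash
python3 st.py
```

```text
46.5333 [502.7 338.2 123.7] [-3.133e+00 -2.000e-01 -2.000e-03] [-0.3 -0.  -0.3] 87.69590614432143
wrist 95 [508.2 334.6] [48.8 55.3] 11 [102.4 105.6]
wrist 113 [505.4 333.8] [36.5 36.8] 57 [124.2 125.4]
top 95 [637.8 -38.5] [55.6 54.6] 45 [100.5 106.7]
top 95 [507.9 -43.7] [60.1 44.2] 77 [106.3 110.2]
top 95 [481.9 329.8] [ 9.4 34.2] 2 [101.4 106.1]
top 113 [637.4 -39.4] [20.5 20.5] 37 [122.9 126.5]
top 113 [514.4 338.6] [14.1 21.2] 2 [123.3 126.6]
top 113 [509.3 -31.7] [21.3 19.6] 64 [120.6 124.4]
```

servo_tool(
  steps=[
    [[0.001,0,0],[0,0,0],1],
    [[0,0,-0.022],[0,0,0],1],
    [[0,0,-0.022],[0,0,0],1],
    [[0,0,-0.022],[0,0,0],1],
    [[0,0,-0.022],[0,0,0],1],
    [[0,0,-0.005],[0,0,0],1],
    [[0,0,0],[0,0,0],0.3],
    [[0,0,0],[0,0,0],-0.2],
  ],
)

```text
t: 47.3
ee_pos: [505.7, 332.5, 30.3]
orientation: [-3.135, -0.198, -0.0]
ft_force: [0.6, 0.4, -0.2]
width: 77.9
grasp_force: 0.0
```

servo_tool(
  steps=[
    [[0,0,0],[0,0,0],-1],
    [[0,0,0],[0,0,0],-1],
    [[0,0,0],[0,0,0],-1],
    [[0,0,0],[0,0,0],-1],
    [[0,0,0],[0,0,0],-1],
    [[0,0,0],[0,0,0],-1],
    [[0,0,0],[0,0,0],-1],
    [[0,0,0],[0,0,0],-1],
  ],
)

```text
t: 47.97
ee_pos: [505.8, 334.0, 30.9]
orientation: [-3.134, -0.2, -0.003]
ft_force: [-0.2, 1.2, 6.0]
width: 56.1
grasp_force: 29.9
```

servo_tool(
  steps=[
    [[0,0,0.005],[0,0,0],-1],
    [[0,0,0.005],[0,0,0],-1],
    [[0,0,0.01],[0,0,0],-1],
    [[0,0,0.015],[0,0,0],-1],
    [[0,0,0.015],[0,0,0],-1],
    [[0,0,0],[0,0,0],-1],
    [[0,0,0],[0,0,0],-1],
    [[0,0,0],[0,0,0],-1],
  ],
)

```text
t: 48.63
ee_pos: [504.5, 332.8, 79.3]
orientation: [3.135, 0.199, -0.001]
ft_force: [0.4, 0.8, -3.9]
width: 56.1
grasp_force: 29.9
```

servo_tool(
  steps=[
    [[0.001,-0.008,0],[0,0,1.5],-1],
    [[0.002,-0.025,0],[0,0,5.5],-1],
    [[0.002,-0.025,0],[0,0,5.5],-1],
    [[0.002,-0.025,0],[0,0,5.5],-1],
    [[0.002,-0.025,0],[0,0,5.5],-1],
    [[0.002,-0.025,0],[0,0,5.5],-1],
    [[0.002,-0.025,0],[0,0,5.5],-1],
    [[0.002,-0.025,0],[0,0,5.5],-1],
  ],
)

```text
t: 49.3
ee_pos: [519.0, 148.8, 78.6]
orientation: [-2.875, -1.266, 0.003]
ft_force: [0.4, -0.0, -3.6]
width: 55.5
grasp_force: 29.9
```

servo_tool(
  steps=[
    [[0.002,-0.025,0],[0,0,5.5],-1],
    [[0.002,-0.025,0],[0,0,5.5],-1],
    [[0.002,-0.025,0],[0,0,5.5],-1],
    [[0.002,-0.025,0],[0,0,5.5],-1],
    [[0.001,-0.01,0],[0,0,2.5],-1],
    [[0.001,-0.005,0],[0,0,1.5],-1],
    [[0,0,0],[0,0,0],-1],
    [[0,0,0],[0,0,0],-1],
  ],
)

```text
t: 49.97
ee_pos: [529.3, 35.0, 78.9]
orientation: [-2.522, -1.872, 0.002]
ft_force: [-0.3, 0.5, -3.3]
width: 55.4
grasp_force: 29.9
```

servo_tool(
  steps=[
    [[0,0,-0.01],[0,0,0],-1],
    [[0,0,-0.015],[0,0,0],-1],
    [[0,0,-0.01],[0,0,0],-1],
    [[0,0,-0.003],[0,0,0],-1],
    [[0,0,0],[0,0,0],-1],
    [[0,0,0],[0,0,0],-1],
    [[0,0,0],[0,0,0],-1],
    [[0,0,0],[0,0,0],-1],
  ],
)

```text
t: 50.63
ee_pos: [530.4, 35.3, 42.2]
orientation: [2.521, 1.874, 0.001]
ft_force: [0.8, 0.5, -4.2]
width: 55.7
grasp_force: 29.9
```

servo_tool(
  steps=[
    [[0,0,-0.003],[0,0,0],-1],
    [[0,0,-0.003],[0,0,0],-1],
    [[0,0,-0.002],[0,0,0],-1],
    [[0,0,-0.001],[0,0,0],-1],
    [[0,0,0],[0,0,0],-1],
    [[0,0,0],[0,0,0],-1],
    [[0,0,0],[0,0,0],-1],
    [[0,0,0],[0,0,0],-1],
  ],
)

```text
t: 51.3
ee_pos: [529.9, 35.2, 33.7]
orientation: [-2.521, -1.874, -0.0]
ft_force: [-4.6, 0.1, 11.8]
width: 55.4
grasp_force: 30.0
```

Release, rise and back off over the table so the top camera sees the tray.

servo_tool(
  steps=[
    [[0,0,0],[0,0,0],0],
    [[0,0,0],[0,0,0],0.5],
    [[0,0,0],[0,0,0],1],
    [[0,0,0],[0,0,0],1],
    [[0,0,0],[0,0,0],1],
    [[0,0,0],[0,0,0],1],
    [[0,0,0],[0,0,0],1],
    [[0,0,0.01],[0,0,0],1],
  ],
)

```text
t: 51.97
ee_pos: [528.6, 35.1, 41.5]
orientation: [-2.52, -1.873, 0.004]
ft_force: [-0.7, -0.5, -0.6]
width: 87.5
grasp_force: 0.0
```

servo_tool(
  steps=[
    [[0,0,0.02],[0,0,0],1],
    [[0,0,0.03],[0,0,0],1],
    [[0,0,0.03],[0,0,0],1],
    [[0,0,0.03],[0,0,0],1],
    [[0,0,0.02],[0,0,0],1],
    [[-0.01,0.03,0],[0,0,0],1],
    [[-0.01,0.035,0],[0,0,0],1],
    [[-0.01,0.035,0],[0,0,0],1],
  ],
)

```text
t: 52.63
ee_pos: [500.0, 135.8, 174.2]
orientation: [2.523, 1.871, 0.003]
ft_force: [0.1, 0.3, 0.2]
width: 87.7
grasp_force: 0.0
```

servo_tool(
  steps=[
    [[-0.01,0.035,0],[0,0,0],1],
    [[-0.01,0.035,0],[0,0,0],1],
    [[-0.01,0.03,0],[0,0,0],1],
    [[-0.005,0.02,0],[0,0,0],1],
    [[0,0,0],[0,0,0],1],
    [[0,0,0],[0,0,0],1],
    [[0,0,0],[0,0,0],1],
    [[0,0,0],[0,0,0],1],
  ],
)

```text
t: 53.3
ee_pos: [465.2, 254.1, 172.9]
orientation: [2.522, 1.873, -0.0]
ft_force: [0.2, 0.4, 0.1]
width: 87.9
grasp_force: 0.0
```

```bash
python3 st.py; python3 -c "
from h import *
snap('top','t9.png')"
```

```text
53.3 [465.2 254.1 172.9] [ 2.522  1.873 -0.   ] [0.2 0.4 0.1] 87.89822683574276
wrist 95 [518.5  50. ] [42.5 19.1] 19 [104.1 110.5]
top 95 [637.9 -39.8] [56.5 56. ] 31 [100.3 106.7]
top 95 [527.3  33.8] [51.6 53.2] 0 [103.6 108.6]
top 95 [508.2 -43.7] [59.9 44.7] 77 [106.3 110. ]
top 113 [637.2 -39.6] [21.1 19.1] 42 [123.8 127.2]
top 113 [528.   33.4] [34.6 34.2] 1 [125.9 128.8]
top 113 [509.2 -31.8] [21.3 20.2] 58 [120.5 125. ]
```

View pics/t9.png

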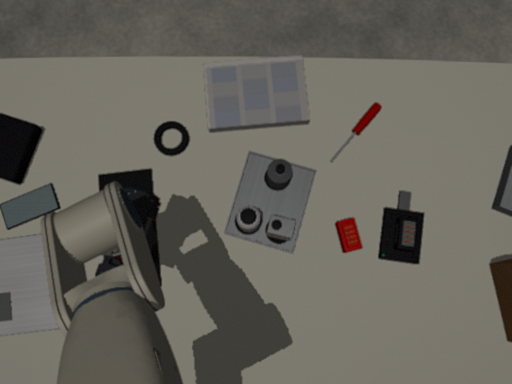

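The picture shows the can (248,218), tin (280,228) and bottle (278,173) back on their stands, all within about 2 mm. The battery is in the bay (408,234); tape (171,138) and screwdriver (357,132) are unmoved.

```bash
python3 -c "
from workcell import close_job
print(close_job())"
```

```text
the job is handed in; nothing more can be done
None
```

Job handed in (no verdict returned): by my measurements the battery lies flat in the charger bay about 4 mm off centre, and the can, bottle and tin are upright on their own stands within about 2 mm of where they began; the real fingertips sit about 36 mm short of the stated TCP, so my first grip closed on the can's cap and lifted it about 10 mm before I set it back, and I corrected every later grip for this.

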